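# Start a tray of seedling plugs on the attic-office desk

## Task

Get the seed tray started: lift the clear cover off the tray and stand it flat on the rubber mat, then put every growing plug lying about on the desk down into the tray, one to a well (any wells). With all plugs in and the cover still off, press the mister's nozzle cap fully down and let it spring right back up, at least two times, then stand the cover over the tray again, flat on the desk all round, leaving the mug, tape, stapler, plant and mouse where they are.

Things in the scene. Friction and masses are not known exactly. Their poses are not given: they have to be found in the camera images.
- tray: grey seed tray fixed to the desk, 256 (own x) x 172 (own y) x 16 mm high, origin at the centre of its underside. Six square open wells, 3 along x by 2 along y, 84 mm apart, each 80 mm wide inside, walls 4 mm thick, well floors 4 mm above the desk; wall tops 16 mm above the desk
- mat: flat black rubber mat fixed to the desk on the robot's left, 310 (own x) x 230 (own y) x 3 mm thick, origin at the centre of its underside; the place for the cover while it is off
- cover: clear plastic propagator cover, a box open below, outside 286 (own x) x 202 (own y) x 66 mm high, walls 3 mm, about 0.35 kg; origin at the centre of its lower rim's plane. It starts standing on the desk around the tray, long sides matching, with about 12 mm of play all round
- cover_handle (a point): middle of the upright web of the cover's grey T-section handle, 80 mm above the cover's rim. The handle runs along the cover's own x: web 80 mm long and 18 thick, from 66 to 94 mm above the rim, to be pinched across own y; over it a flange 90 mm long and 34 wide, from 94 to 102 mm
- well0 (a point): centre of the floor of one of the tray's wells
- well1 (a point): centre of the floor of one of the tray's wells
- well2 (a point): centre of the floor of one of the tray's wells
- well3 (a point): centre of the floor of one of the tray's wells
- well4 (a point): centre of the floor of one of the tray's wells
- well5 (a point): centre of the floor of one of the tray's wells
- plug0_mid (a point): centre of a brown pressed-fibre growing plug, a rigid round puck 56 mm across and 42 mm high that stands flat on the desk at the start (own z: its axis; centre 21 mm above its underside), about 60 g; three to five are present
- plug1_mid (a point): centre of a brown pressed-fibre growing plug, a rigid round puck 56 mm across and 42 mm high that stands flat on the desk at the start (own z: its axis; centre 21 mm above its underside), about 60 g; three to five are present
- plug2_mid (a point): centre of a brown pressed-fibre growing plug, a rigid round puck 56 mm across and 42 mm high that stands flat on the desk at the start (own z: its axis; centre 21 mm above its underside), about 60 g; three to five are present
- plug3_mid (a point): centre of a brown pressed-fibre growing plug, a rigid round puck 56 mm across and 42 mm high that stands flat on the desk at the start (own z: its axis; centre 21 mm above its underside), about 60 g; three to five are present
- plug4_mid (a point): centre of a brown pressed-fibre growing plug, a rigid round puck 56 mm across and 42 mm high that stands flat on the desk at the start (own z: its axis; centre 21 mm above its underside), about 60 g; three to five are present
- nozzle_top (a point): centre of the flat top of the mister's sprung nozzle cap, moving with it, 135 mm above the desk when up; the cap is a black disc 36 mm across and 20 mm high that moves straight down. The mister is an amber bottle 60 mm across fixed on a steel foot 80 mm across
- nozzle (a joint): how far the nozzle cap is pressed, m: 0 up, 0.010 fully down against its stop; the spring takes 2.4 N to start and 8.4 N at the bottom and brings it back up by itself
- mug: white mug, bystander, 76 mm across, 85 mm high, handle towards own +y reaching about 70 mm from its axis; origin at the centre of its underside
- tape: paper tape roll lying flat, bystander, 76 mm across, 24 mm high; origin at the centre of its underside
- stapler: black stapler, bystander, 140 (own x) x 36 x 46 mm high; origin at the centre of its underside
- plant: white pot with a small plant, bystander, pot 84 mm across and 75 mm high, leaves to 155 mm; origin at the centre of its underside
- mouse: round black computer mouse, bystander, 62 mm across, 34 mm high; origin at the centre of its underside
Things that resemble listed ones, but are neither listed nor needed, are in the scene too. What is shaped like the part that bears plug0_mid but orange or turquoise is not meant.

How it is judged:
On the way, in this order (a step that is already met when the one before it is completed fails the run):
1. the cover stands flat on the mat (horizontal distance between cover and mat below 0.07 m and height (world z) of cover below 0.01 m and angle between cover's own z axis and vertical below 0.06 rad), for 0.2 s.
2. every plug lies down in a well of its own ((horizontal distance between plug0_mid and well0 below 0.026 m or horizontal distance between plug0_mid and well1 below 0.026 m or horizontal distance between plug0_mid and well2 below 0.026 m or horizontal distance between plug0_mid and well3 below 0.026 m or horizontal distance between plug0_mid and well4 below 0.026 m or horizontal distance between plug0_mid and well5 below 0.026 m) and height (world z) of each of plug0_mid, plug1_mid, plug2_mid, plug3_mid, plug4_mid below 0.037 m and (horizontal distance between plug1_mid and well0 below 0.026 m or horizontal distance between plug1_mid and well1 below 0.026 m or horizontal distance between plug1_mid and well2 below 0.026 m or horizontal distance between plug1_mid and well3 below 0.026 m or horizontal distance between plug1_mid and well4 below 0.026 m or horizontal distance between plug1_mid and well5 below 0.026 m) and (horizontal distance between plug2_mid and well0 below 0.026 m or horizontal distance between plug2_mid and well1 below 0.026 m or horizontal distance between plug2_mid and well2 below 0.026 m or horizontal distance between plug2_mid and well3 below 0.026 m or horizontal distance between plug2_mid and well4 below 0.026 m or horizontal distance between plug2_mid and well5 below 0.026 m) and (horizontal distance between plug3_mid and well0 below 0.026 m or horizontal distance between plug3_mid and well1 below 0.026 m or horizontal distance between plug3_mid and well2 below 0.026 m or horizontal distance between plug3_mid and well3 below 0.026 m or horizontal distance between plug3_mid and well4 below 0.026 m or horizontal distance between plug3_mid and well5 below 0.026 m) and (horizontal distance between plug4_mid and well0 below 0.026 m or horizontal distance between plug4_mid and well1 below 0.026 m or horizontal distance between plug4_mid and well2 below 0.026 m or horizontal distance between plug4_mid and well3 below 0.026 m or horizontal distance between plug4_mid and well4 below 0.026 m or horizontal distance between plug4_mid and well5 below 0.026 m) and horizontal distance between cover and tray above 0.18 m), for 0.2 s.
3. nozzle cap pressed down, plugs in, cover off (all of step 2 and value of joint nozzle above 0.008 m), for 0.05 s.
4. cap let up (value of joint nozzle below 0.002 m), for 0.05 s.
5. nozzle cap pressed down a second time, plugs in, cover off (all of step 3), for 0.05 s.
6. cap let up again (value of joint nozzle below 0.002 m), for 0.05 s.
7. the cover stands over the tray again (horizontal distance between cover and tray below 0.022 m and height (world z) of cover below 0.006 m and angle between cover's own z axis and vertical below 0.05 rad), for 0.2 s.
At the end, for the whole second after the job is handed in: Every plug is down in its own well (centre within 26 mm of the well's, below 37 mm above the desk); the cover stands over the tray (centres within 22 mm, rim within 6 mm of the desk, tilt under 0.05 rad); the cap is up (within 2 mm); plugs and cover at rest (under 0.02 m/s) (all of step 7 and (horizontal distance between plug0_mid and well0 below 0.026 m or horizontal distance between plug0_mid and well1 below 0.026 m or horizontal distance between plug0_mid and well2 below 0.026 m or horizontal distance between plug0_mid and well3 below 0.026 m or horizontal distance between plug0_mid and well4 below 0.026 m or horizontal distance between plug0_mid and well5 below 0.026 m) and height (world z) of each of plug0_mid, plug1_mid, plug2_mid, plug3_mid, plug4_mid below 0.037 m and (horizontal distance between plug1_mid and well0 below 0.026 m or horizontal distance between plug1_mid and well1 below 0.026 m or horizontal distance between plug1_mid and well2 below 0.026 m or horizontal distance between plug1_mid and well3 below 0.026 m or horizontal distance between plug1_mid and well4 below 0.026 m or horizontal distance between plug1_mid and well5 below 0.026 m) and (horizontal distance between plug2_mid and well0 below 0.026 m or horizontal distance between plug2_mid and well1 below 0.026 m or horizontal distance between plug2_mid and well2 below 0.026 m or horizontal distance between plug2_mid and well3 below 0.026 m or horizontal distance between plug2_mid and well4 below 0.026 m or horizontal distance between plug2_mid and well5 below 0.026 m) and (horizontal distance between plug3_mid and well0 below 0.026 m or horizontal distance between plug3_mid and well1 below 0.026 m or horizontal distance between plug3_mid and well2 below 0.026 m or horizontal distance between plug3_mid and well3 below 0.026 m or horizontal distance between plug3_mid and well4 below 0.026 m or horizontal distance between plug3_mid and well5 below 0.026 m) and (horizontal distance between plug4_mid and well0 below 0.026 m or horizontal distance between plug4_mid and well1 below 0.026 m or horizontal distance between plug4_mid and well2 below 0.026 m or horizontal distance between plug4_mid and well3 below 0.026 m or horizontal distance between plug4_mid and well4 below 0.026 m or horizontal distance between plug4_mid and well5 below 0.026 m) and value of joint nozzle below 0.002 m and linear speed of each of plug0, plug1, plug2, plug3, plug4, cover below 0.02 m/s); the robot touches nothing.
It fails at once if the mug moved by more than 50 mm (distance of mug from where it was at the start of the episode above 0.05 m).
It fails at once if the tape moved by more than 50 mm (distance of tape from where it was at the start of the episode above 0.05 m).
It fails at once if the stapler moved by more than 50 mm (distance of stapler from where it was at the start of the episode above 0.05 m).
It fails at once if the plant moved by more than 50 mm (distance of plant from where it was at the start of the episode above 0.05 m).
It fails at once if the mouse moved by more than 50 mm (distance of mouse from where it was at the start of the episode above 0.05 m).
Of plug0, plug1, plug2, plug3, plug4 only 3 to 5 are there at a start; the rules pass over those that are not, and their reading is None.
At some moment in a run one of plug0, plug1, plug2, plug3, plug4 may be knocked a few centimetres aside while the robot is not near it.
Once in a run the grip may slacken for a moment while it holds something.
It also fails if it takes over 208 s, if anything falls off the work surface, if the arm or the gripper's body presses on something with over 40 N, if the wrist force passes 120 N, or if a joint passes its speed limit or range.

## Robot

A 7-joint arm with a two-finger parallel gripper is mounted at the origin on the work surface. World frame = base frame: x ahead of the robot, y to its left, z up, the work surface at z = 0. Lengths are in m, angles in rad, forces in N, time in s.
With the tool pointing down it reaches from about 0.35 to 0.9 m from the base axis. Payload 8.1 kg.
Tool frame: the origin (TCP) lies at the very end of the fingers, on their centre line; the grasp point (between the pads) lies 19 mm behind it; x points along the fingers, y is the direction in which the jaws open and shut, and the axes are right-handed (so a half turn about x gives the same grasp; the last joint's range is limited). The gripper opens to 92 mm and grips with 3 to 60 N. Pads are 19 mm wide; open, the fingers measure 130 mm over their backs; the gripper's body (75 mm by 190 mm) begins 47 mm behind the grasp point.
Start: joints at [1.167, 0.434, 0.025, 1.573, -0.012, 1.134, -0.075], TCP at [0.185, -0.597, 0.227] pointing down, gripper open.
Joint ranges: [-2.62, 2.62], [-0.44, 2.09], [-1.27, 1.32], [0.08, 2.57], [-1.32, 4.46], [0.12, 2], [-2.74, 2.74]. Speed limits (rad/s): [2.22, 2.22, 3.01, 3.01, 3.14, 3.14, 3.14].

## Interface

Orientations are given as a rotation vector (axis times angle).
In Python, from cell import * gives the robot as it stands.
- The arm moves only by the shell command python3 -m handwheel 'ROWS' [FORCE]. ROWS is JSON, a list of rows, each a list of 7 numbers: the opening, from 0 (shut) to 1 (fully open), then the shift along the tool's x, y, z in m, then the turn, a rotation vector about the tool's x, y, z in rad. A call has 1 to 10 rows; each row shifts and turns the commanded pose from where the row before left it, along the tool's axes as they then stand; what a row does not reach is not made up. A row lasts 1/10 s, in which the tool goes at most 50 mm and 8.59 degrees, less where a joint would pass 70% of its speed; a pose out of reach is approached as far as the arm can. A call is refused whole if a number of a shift passes 0.05 or a number of a turn 0.15, either way. A call with a gripper value outside its range is refused whole. The fingers move at their own pace and stop on an object; FORCE is the grip in N (left out, the last holds). Time passes only in rows, so rows that do not move let the fingers close. It gives the time, the measured TCP pose, the force and the opening at its end, in the units of the state.
- observe(): the state, without advancing time (a new reading comes with each control period).
- get_image(name): name is "scene" or "top"; returns (picture, depth): 480x640x3 uint8, blue, green, red; 480x640 float32, m along the optical axis (not along the pixel's ray), 0 where there is no reading.
- get_calibration(name): a dict with "camera_matrix" (3x3 intrinsics, pixels), "pose" (4x4, takes a point from camera to world coordinates). Camera axes: x right, y down, z forward; pixel columns grow to the right and rows downward; lengths in m; the calibration is good to about 2 mm. A picture is of the moment at which its call begins. get_calibration takes no time and is no camera call.
- sign_off(): hands the job in, once; it reports no verdict.
The state is a dict: "clock": time; "joints": joint angles; "dq": joint speeds; "joint_efforts": joint torques, N m; "position": TCP position; "ee_rot": TCP orientation; "force": force on the tool from outside, world axes, zero at the start; "ft_torque": the same for the moment, N m; "width": opening from 0.0 (shut) to 1.0 (fully open).
Only numpy, scipy, OpenCV 4.12 (cv2) and the standard library are available. Lean on these libraries where they do the work, as an engineer would, in place of code of your own. Each camera call takes 0.05 s, during which the arm holds its last target. There are 200 camera calls.

## Working session

There is one attempt and no reset: what is moved stays moved. The work goes in short steps, Python scripts to look and compute and a shell command to move; the robot and the scene stay as the last step left them, time stands still between calls to the robot, and variables do not carry over. Pictures are saved under pics/ and viewed, about 12 in all and at most 16, crops included, and the job is handed in when it is done.

```bash
mkdir -p pics; ls; python3 - <<'E'
from cell import *
import cv2,numpy as np
print(observe())
for n in("scene","top"):
    im,d=get_image(n); c=get_calibration(n)
    cv2.imwrite(f"pics/{n}0.png",im); np.save(f"pics/{n}0.npy",d); print(n,c)
E
```

```text
pics
{'clock': 0.0, 'joints': array([ 1.16742375,  0.43525473,  0.0249753 ,  1.57411441, -0.01154827,
        1.13400082, -0.07508621]), 'dq': array([-0.00035767, -0.00021543,  0.00068049, -0.0024726 ,  0.00013125,
        0.00025206,  0.00058233]), 'joint_efforts': array([ 1.86743625e-05, -6.67851663e+01,  9.84855630e-01, -3.14455962e+01,
       -6.07184717e-02,  4.30668646e-02,  1.61295757e-04]), 'position': array([ 0.18493251, -0.59646534,  0.22591861]), 'ee_rot': array([ 2.05978067,  0.3137901 , -2.06069067]), 'force': array([-0.17986536, -0.01063936,  0.11220718]), 'ft_torque': array([-0.03706772, -0.00538408,  0.03021977]), 'width': 1.0009759637453604}
scene {'camera_matrix': array([[505.91731206,   0.        , 323.02152802],
       [  0.        , 505.91731206, 241.43159633],
       [  0.        ,   0.        ,   1.        ]]), 'pose': array([[ 0.83626759,  0.36336528, -0.41063632,  1.06463017],
       [ 0.5479258 , -0.58223104,  0.60065326, -0.7729465 ],
       [-0.02082868, -0.72730509, -0.68599816,  0.96910837],
       [ 0.        ,  0.        ,  0.        ,  1.        ]])}
top {'camera_matrix': array([[513.44648437,   0.        , 327.1213071 ],
       [  0.        , 513.44648437, 248.26273342],
       [  0.        ,   0.        ,   1.        ]]), 'pose': array([[-0.01591928, -0.98372918,  0.17895102,  0.32977158],
       [-0.99947675,  0.01061605, -0.03055374,  0.00278998],
       [ 0.02815686, -0.17934378, -0.98338345,  1.38039844],
       [ 0.        ,  0.        ,  0.        ,  1.        ]])}
```

View pics/top0.png

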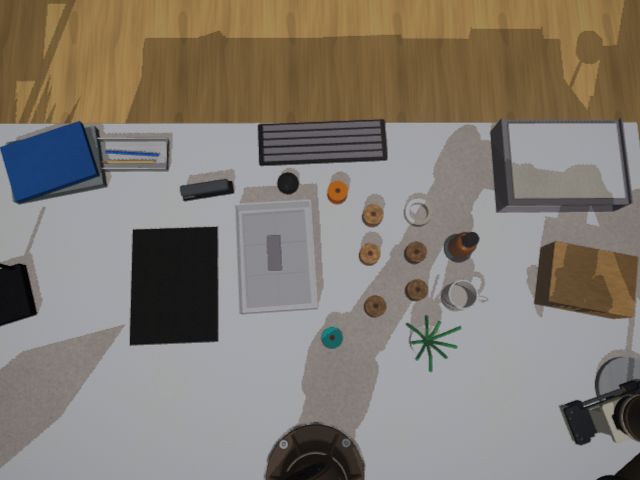

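View pics/scene0.png

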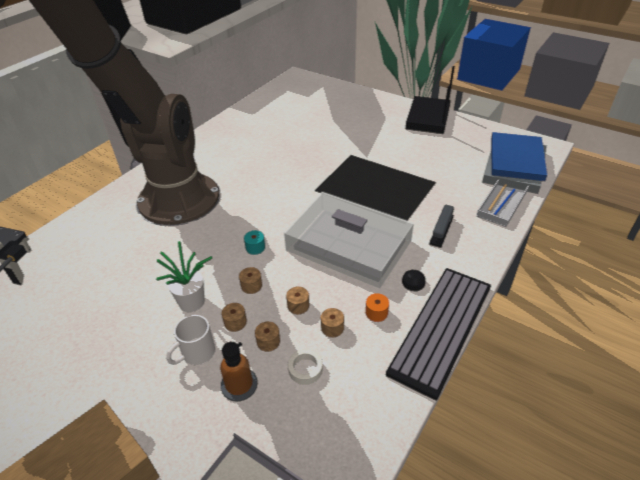

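Top view: the cover handle is at (275,252), the mat at (175,285) and the mister cap at about (470,240). The five brown plugs are at (373,215), (370,254), (415,252), (416,290) and (375,306). Lookalikes are the orange puck (338,192), turquoise puck (332,338), tape (418,212), mouse (288,183) and mug (460,294). I choose the five brown ones.

```bash
cat > h.py <<'E'
from cell import *
import cv2,numpy as np
def shot(n):
    im,d=get_image(n); return im,cloud(n,d)
def cloud(n,d):
    c=get_calibration(n);K=c["camera_matrix"];T=c["pose"]
    v,u=np.mgrid[:480,:640]
    P=np.stack([(u-K[0,2])/K[0,0]*d,(v-K[1,2])/K[1,1]*d,d],-1)@T[:3,:3].T+T[:3,3]
    P[d==0]=np.nan
    return P
def proj(n,p):
    c=get_calibration(n);q=np.linalg.inv(c["pose"])@np.append(p,1);q=c["camera_matrix"]@q[:3];return q[:2]/q[2]
def plugs(im,P):
    hsv=cv2.cvtColor(im,cv2.COLOR_BGR2HSV);h,s,v=cv2.split(hsv)
    ok=(h>6)&(h<20)&(s>70)&(s<200)&(P[...,2]>.01)&(P[...,2]<.075)&(P[...,0]>.25)&(P[...,0]<.85)&(abs(P[...,1])<.4)
    n,l,st,c=cv2.connectedComponentsWithStats(ok.astype(np.uint8))
    out=[]
    for i in range(1,n):
        if st[i,4]<60: continue
        Q=P[l==i]; zt=np.percentile(Q[:,2],90); t=Q[Q[:,2]>zt-.006]
        (cx,cy),r=cv2.minEnclosingCircle(t[:,:2].astype(np.float32))
        out.append((np.round(c[i]),np.round([cx,cy,r,zt],4),len(t)))
    return out
def rect(P,m):
    Q=P[m];Q=Q[~np.isnan(Q[:,0])]
    (c,s,a)=cv2.minAreaRect(Q[:,:2].astype(np.float32)); return np.round(c,4),np.round(s,4),round(a,2),np.round(np.median(Q[:,2]),4),len(Q)
E
python3 - <<'E'
from h import *
for n in("top","scene"):
    im=cv2.imread(f"pics/{n}0.png");P=cloud(n,np.load(f"pics/{n}0.npy"));z=P[...,2]
    print(n)
    for p in plugs(im,P): print(*p)
    x,y=P[...,0],P[...,1]
    box=(x>.4)&(x<.8)&(y>0)&(y<.25)
    print("flange",rect(P,box&(z>.085)&(z<.12)))
    m=box&(z>.055)&(z<.08)&(x<.72)
    n_,l,st,c=cv2.connectedComponentsWithStats(m.astype(np.uint8));k=1+st[1:,4].argmax()
    print("covertop",rect(P,l==k))
    k=(im.max(-1)<40)&(z<.02)&(x>.25)&(x<.72)&(y>.18)&(y<.5)
    n_,l,st,c=cv2.connectedComponentsWithStats(k.astype(np.uint8));k=1+st[1:,4].argmax()
    print("mat",rect(P,l==k))
    m=(x>.4)&(x<.75)&(y>-.4)&(y<-.2)&(z>.12)&(z<.16)
    print("noz",rect(P,m))
    m=(x>.4)&(x<.75)&(y>-.4)&(y<-.05)&(z>.05)&(z<.12)
    n_,l,st,c=cv2.connectedComponentsWithStats(m.astype(np.uint8))
    for i in range(1,n_):
        if st[i,4]>60: print("tall",c[i],rect(P,l==i))
    m=(z>.005)&(z<.2)&(x>.35)&(x<.85)&(abs(y)<.5)
    n_,l,st,c=cv2.connectedComponentsWithStats(m.astype(np.uint8))
    for i in range(1,n_):
        if st[i,4]>60: print("all",np.round(c[i]),rect(P,l==i))
im=cv2.imread("pics/scene0.png");cv2.imwrite("pics/crop1.png",cv2.resize(im[220:420,140:440],(780,520)))
E
```

```text
top
[339. 197.] [ 0.7306 -0.0723  0.0281  0.0435] 25
[372. 215.] [ 0.6656 -0.1648  0.0283  0.0454] 258
[454. 249.] [ 0.5741 -0.3893  0.0276  0.0716] 38
[369. 254.] [ 0.559  -0.1524  0.0277  0.0457] 257
[415. 252.] [ 0.5617 -0.2757  0.0275  0.0454] 272
[416. 289.] [ 0.4616 -0.2733  0.0274  0.0452] 290
[375. 306.] [ 0.42   -0.1619  0.0276  0.0457] 276
flange (array([0.5533, 0.097 ]), array([0.0901, 0.0342]), 2.94, np.float64(0.102), 481)
covertop (array([0.5539, 0.0973]), array([0.2873, 0.2025]), 2.98, np.float64(0.0663), 7849)
mat (array([0.4879, 0.371 ]), array([0.3062, 0.2273]), 1.48, np.float64(0.0033), 9650)
noz (array([ 0.5772, -0.3862]), array([0.0272, 0.0348]), 89.39, np.float64(0.134), 119)
tall [459.92481203 244.72556391] (array([ 0.5772, -0.3842]), array([0.0591, 0.0309]), 0.52, np.float64(0.0838), 266)
tall [454.9266055  295.11009174] (array([ 0.4428, -0.3717]), array([0.0564, 0.0751]), 89.85, np.float64(0.0794), 218)
all [318. 158.] (array([ 0.8326, -0.0315]), array([0.0352, 0.3618]), 0.11, np.float64(0.0197), 1402)
all [150. 165.] (array([0.8239, 0.4478]), array([0.0463, 
[... 3534 characters left out ...]
377. 307.] (array([ 0.7338, -0.0539]), array([0.0552, 0.0881]), 0.83, np.float64(0.0414), 562)
all [234. 316.] (array([ 0.4531, -0.2645]), array([0.0544, 0.0862]), 49.34, np.float64(0.042), 585)
all [333. 322.] (array([ 0.657 , -0.1528]), array([0.0556, 0.0883]), 45.72, np.float64(0.0419), 597)
all [193. 341.] (array([ 0.4174, -0.3654]), array([0.0968, 0.1557]), 42.03, np.float64(0.054), 1721)
all [268. 336.] (array([ 0.5642, -0.2758]), array([0.0552, 0.0571]), 62.55, np.float64(0.0422), 619)
all [237. 373.] (array([ 0.552 , -0.3712]), array([0.0779, 0.1602]), 46.77, np.float64(0.0733), 1615)
all [305. 366.] (array([ 0.6787, -0.2902]), array([0.0759, 0.0778]), 66.28, np.float64(0.0238), 721)
```

View pics/crop1.png

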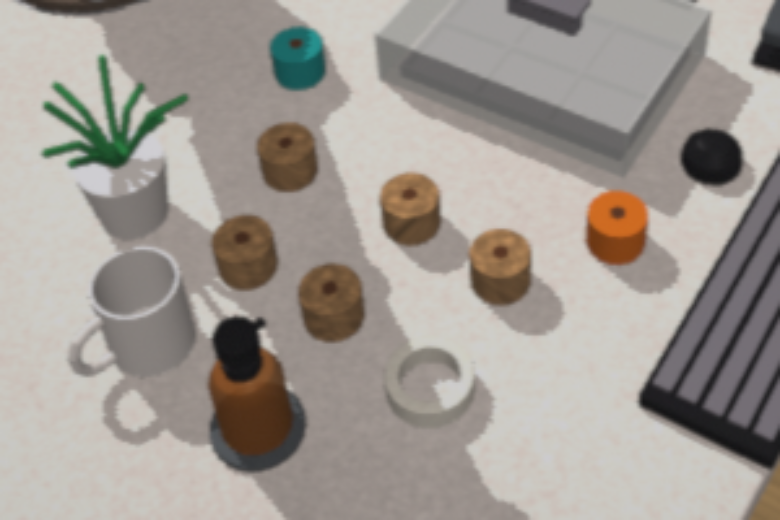

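Crop confirms five brown plugs (centre-hole pucks), with orange and turquoise as decoys. Measured heights agree with the text. Now the tool-frame helper.

```bash
cat >> h.py <<'E'
from scipy.spatial.transform import Rotation as Ro
def need(x,y,z,yaw=None):
    "shift in tool axes and turn (about tool) to reach TCP target; yaw(deg) = heading of tool z in world"
    s=observe();R=Ro.from_rotvec(s["ee_rot"]);M=R.as_matrix()
    print("pos",np.round(s["position"],4),"w",round(s["width"],3),"F",np.round(s["force"],1),"t",round(s["clock"],2),"yaw",round(np.degrees(np.arctan2(M[1,2],M[0,2])),2),"down",np.round(M[:,0],4))
    print("shift",np.round(M.T@(np.array([x,y,z])-s["position"]),4))
    if yaw is not None:
        T=Ro.from_euler("z",yaw,degrees=True)*Ro.from_matrix(np.array([[0,0,1],[0,1,0],[-1,0,0]]))
        print("turn",np.round((R.inv()*T).as_rotvec(),4)," axes after yaw: shift",np.round(T.as_matrix().T@(np.array([x,y,z])-s["position"]),4))
E
python3 -c "
from h import *
need(.554,.098,.23,3)
need(.554,.098,.23,-177)"
```

```text
pos [ 0.185  -0.5965  0.226 ] w 0.998 F [ 0.3 -0.8  0.3] t 0.1 yaw -162.77 down [-6.0e-04  1.3e-03 -1.0e+00]
shift [-0.0033 -0.554  -0.5582]
turn [-2.8932e+00 -2.0000e-03  5.0000e-04]  axes after yaw: shift [-0.004   0.6742  0.4049]
pos [ 0.185  -0.5965  0.226 ] w 0.998 F [ 0.3 -0.8  0.3] t 0.1 yaw -162.77 down [-6.0e-04  1.3e-03 -1.0e+00]
shift [-0.0033 -0.554  -0.5582]
turn [0.2484 0.0003 0.0014]  axes after yaw: shift [-0.004  -0.6742 -0.4049]
```

```bash
python3 -m handwheel '[[1,0,0,0,0.124,0,0],[1,0,0,0,0.124,0,0],[1,0,-0.03,-0.018,0,0,0],[1,0,-0.0375,-0.0225,0,0,0],[1,0,-0.0375,-0.0225,0,0,0],[1,0,-0.0375,-0.0225,0,0,0],[1,0,-0.0375,-0.0225,0,0,0],[1,0,-0.0375,-0.0225,0,0,0],[1,0,-0.0375,-0.0225,0,0,0],[1,0,-0.0375,-0.0225,0,0,0]]' 30
python3 -m handwheel '[[1,0,-0.0375,-0.0225,0,0,0],[1,0,-0.0375,-0.0225,0,0,0],[1,0,-0.0375,-0.0225,0,0,0],[1,0,-0.0375,-0.0225,0,0,0],[1,0,-0.0375,-0.0225,0,0,0],[1,0,-0.0375,-0.0225,0,0,0],[1,0,-0.0375,-0.0225,0,0,0],[1,0,-0.0375,-0.0225,0,0,0],[1,0,0,0,0,0,0],[1,0,0,0,0,0,0]]'
python3 -c "
from h import *
need(.554,.098,.066,-177)"
```

```text
clock: 1.1
position: [0.3453, -0.2939, 0.2266]
ee_rot: [2.195, 0.058, -2.195]
force: [1.1, -0.8, 0.2]
width: 0.998
clock: 2.1
position: [0.5088, 0.0144, 0.2262]
ee_rot: [2.192, 0.061, -2.195]
force: [0.0, -1.1, -0.1]
width: 1.001
pos [0.5088 0.0144 0.2262] w 1.001 F [ 0.  -1.1 -0.1] t 2.1 yaw -176.83 down [-1.1e-03  1.0e-04 -1.0e+00]
shift [ 0.1602 -0.081  -0.0499]
turn [0.0029 0.0011 0.0002]  axes after yaw: shift [ 0.1602 -0.0811 -0.0495]
```

```bash
python3 -m handwheel '[[1,0,-0.027,-0.0165,0.003,0,0],[1,0,-0.027,-0.0165,0,0,0],[1,0,-0.027,-0.0165,0,0,0],[1,0.03,0,0,0,0,0],[1,0.04,0,0,0,0,0],[1,0.03,0,0,0,0,0],[1,0,0,0,0,0,0],[1,0,0,0,0,0,0]]'
python3 -c "
from h import *
need(.554,.098,.072,-177)"
```

```text
clock: 2.9
position: [0.5542, 0.0956, 0.1271]
ee_rot: [2.196, 0.052, -2.198]
force: [0.6, -0.2, 1.1]
width: 1.001
pos [0.5542 0.0956 0.1271] w 1.001 F [ 0.6 -0.2  1.1] t 2.9 yaw -177.24 down [-8.e-04 -7.e-04 -1.e+00]
shift [ 0.0551 -0.0025 -0.    ]
turn [-0.0042  0.0009 -0.0007]  axes after yaw: shift [ 0.0551 -0.0024  0.    ]
```

```bash
python3 -m handwheel '[[1,0.03,-0.0025,0,-0.004,0,0],[1,0.025,0,0,0,0,0],[1,0,0,0,0,0,0],[0,0,0,0,0,0,0],[0,0,0,0,0,0,0],[0,0,0,0,0,0,0],[0,0,0,0,0,0,0],[0,0,0,0,0,0,0],[0,0,0,0,0,0,0],[0,0,0,0,0,0,0]]' 60
python3 -m handwheel '[[0,0,0,0,0,0,0],[0,0,0,0,0,0,0]]'
python3 - <<'E'
from h import *
need(.554,.098,.072,-177)
im,_=get_image("scene");cv2.imwrite("pics/g1.png",cv2.resize(im[130:310,250:450],(780,702))[:600])
E
```

```text
clock: 3.9
position: [0.5541, 0.0994, 0.0717]
ee_rot: [2.194, 0.059, -2.194]
force: [-0.3, -0.3, -0.2]
width: 0.443
clock: 4.1
position: [0.5541, 0.0991, 0.0717]
ee_rot: [2.194, 0.058, -2.194]
force: [-0.7, -2.0, 1.3]
width: 0.359
pos [0.5541 0.0991 0.0717] w 0.359 F [-0.7 -2.   1.3] t 4.1 yaw -176.93 down [-2.e-04 -3.e-04 -1.e+00]
shift [-0.0003  0.0011  0.0002]
turn [ 0.0013  0.0002 -0.0003]  axes after yaw: shift [-0.0003  0.0011  0.0002]
```

View pics/g1.png

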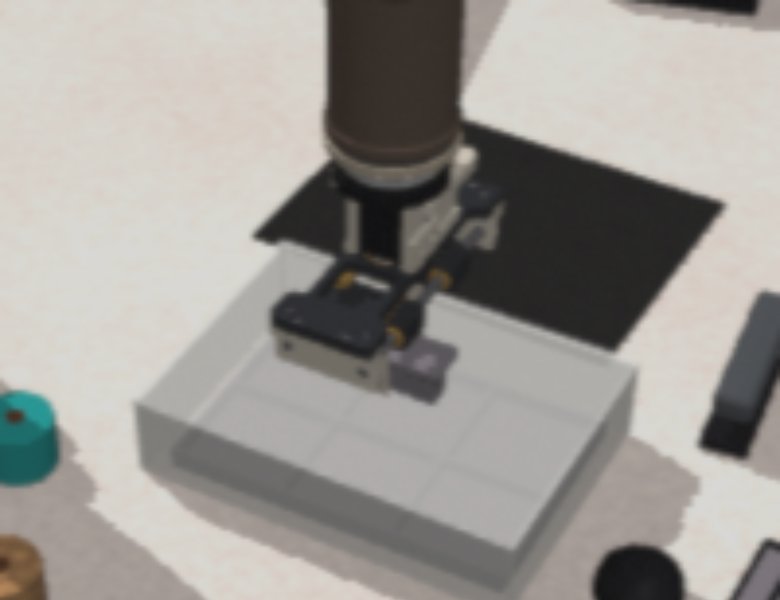

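The fingers straddle the handle. I'll check whether the jaws are still closing.

```bash
python3 -m handwheel '[[0,0,0,0,0,0,0],[0,0,0,0,0,0,0],[0,0,0,0,0,0,0],[0,0,0,0,0,0,0],[0,0,0,0,0,0,0]]' 60
```

```text
clock: 4.65
position: [0.5541, 0.0991, 0.0717]
ee_rot: [2.194, 0.059, -2.194]
force: [-0.5, -1.9, 0.1]
width: 0.363
```

Stopped at 33 mm, so the jaws hold the 34 mm flange. The finger backs block the web and the cover roof blocks going lower. At 60 N that is plenty for a 3.5 N load, so I'll do a low test lift.

```bash
python3 -m handwheel '[[0,-0.005,0,0,0,0,0],[0,-0.01,0,0,0,0,0],[0,-0.015,0,0,0,0,0],[0,0,0,0,0,0,0],[0,0,0,0,0,0,0]]' 60
python3 - <<'E'
from h import *
need(.488,.372,.075,-178)
for n in("top","scene"):
    im,P=shot(n);z=P[...,2];x,y=P[...,0],P[...,1]
    m=(x>.35)&(x<.75)&(y>-.05)&(y<.3)&(z>.085)&(z<.11)
    n_,l,st,c=cv2.connectedComponentsWithStats(m.astype(np.uint8));k=1+st[1:,4].argmax()
    print(rect(P,l==k))
E
```

```text
clock: 5.15
position: [0.5543, 0.0995, 0.102]
ee_rot: [2.195, 0.059, -2.193]
force: [-0.4, 0.3, -3.5]
width: 0.364
pos [0.5543 0.0995 0.102 ] w 0.364 F [-0.4  0.3 -3.5] t 5.15 yaw -176.92 down [ 9.e-04  3.e-04 -1.e+00]
shift [ 0.0271 -0.2756  0.0516]
turn [ 0.0189 -0.0009  0.0002]  axes after yaw: shift [ 0.027  -0.2746  0.0568]
(array([0.4692, 0.1607]), array([0.1243, 0.0695]), 3.55, np.float64(0.0967), 1165)
(array([0.5546, 0.1   ]), array([0.2895, 0.2092]), 2.97, np.float64(0.0971), 4820)
```

```bash
python3 -m handwheel '[[0,0,-0.015,0.003,0,0,0],[0,0,-0.025,0.005,0,0,0],[0,0,-0.03,0.006,0,0,0],[0,0,-0.035,0.006,0,0,0],[0,0,-0.035,0.006,0,0,0],[0,0,-0.035,0.006,0,0,0],[0,0,-0.035,0.006,0,0,0],[0,0,-0.03,0.006,0,0,0],[0,0,-0.025,0.005,0,0,0],[0,0,-0.01,0.002,0,0,0]]'
python3 -m handwheel '[[0,0,0,0,0,0,0],[0,0.01,0,0,0,0,0],[0,0.008,0,0,0,0,0],[0,0,0,0,0,0,0]]'
python3 -c "
from h import *
need(.488,.372,.075,-177)"
```

```text
clock: 6.25
position: [0.4857, 0.3756, 0.1013]
ee_rot: [2.191, 0.066, -2.194]
force: [-1.1, -0.1, -4.7]
width: 0.365
clock: 6.65
position: [0.4883, 0.3686, 0.0818]
ee_rot: [2.191, 0.053, -2.196]
force: [-0.4, -1.2, -4.4]
width: 0.364
pos [0.4883 0.3686 0.0818] w 0.364 F [-0.4 -1.2 -4.4] t 6.65 yaw -177.04 down [-0.0021 -0.003  -1.    ]
shift [ 0.0067 -0.0034  0.0001]
turn [-0.0008  0.0023 -0.0028]  axes after yaw: shift [ 0.0068 -0.0034  0.0001]
```

```bash
python3 -m handwheel '[[0,0.004,0,0,0,0,0],[0,0.0025,0,0,0,0,0],[0,0,0,0,0,0,0],[0,0,0,0,0,0,0]]'
python3 -m handwheel '[[1,0,0,0,0,0,0],[1,0,0,0,0,0,0],[1,0,0,0,0,0,0],[1,0,0,0,0,0,0],[1,0,0,0,0,0,0],[1,0,0,0,0,0,0],[1,0,0,0,0,0,0],[1,-0.03,0,0,0,0,0],[1,-0.05,0,0,0,0,0],[1,-0.05,0,0,0,0,0]]'
python3 -m handwheel '[[1,-0.02,0.045,-0.015,0,0,0],[1,0,0.045,-0.015,0,0,0],[1,0,0.045,-0.015,0,0,0],[1,0,0.045,-0.015,0,0,0],[1,0,0.045,-0.015,0,0,0],[1,0,0.045,-0.015,0,0,0],[1,0,0.045,-0.015,0,0,0],[1,0,0.045,-0.015,0,0,0],[1,0,0,0,0,0,0],[1,0,0,0,0,0,0]]'
python3 - <<'E'
from h import *
for n in("top","scene"):
    im,P=shot(n);z=P[...,2];x,y=P[...,0],P[...,1]
    cv2.imwrite(f"pics/{n}1.png",im); np.save(f"pics/{n}1.npy",P)
    for nm,a,b in(("flange",.09,.125),("roof",.06,.08)):
        m=(x>.3)&(x<.7)&(y>.2)&(y<.55)&(z>a)&(z<b)
        n_,l,st,c=cv2.connectedComponentsWithStats(m.astype(np.uint8));k=1+st[1:,4].argmax()
        print(nm,rect(P,l==k))
    m=(x>.38)&(x<.74)&(y>-.05)&(y<.22)&(z>.0115)&(z<.022)
    n_,l,st,c=cv2.connectedComponentsWithStats(m.astype(np.uint8));k=1+st[1:,4].argmax()
    print("tray",rect(P,l==k))
    for p in plugs(im,P): print(*p)
need(.5603,-.1513,.15,-177)
E
```

```text
clock: 7.05
position: [0.4885, 0.3712, 0.0773]
ee_rot: [2.194, 0.059, -2.194]
force: [0.9, 0.2, -4.2]
width: 0.36
clock: 8.05
position: [0.4878, 0.3708, 0.2081]
ee_rot: [2.192, 0.058, -2.195]
force: [1.2, 0.2, 0.0]
width: 1.002
clock: 9.05
position: [0.6273, 0.0179, 0.2263]
ee_rot: [2.195, 0.055, -2.196]
force: [0.2, 1.0, -0.6]
width: 1.0
flange (array([0.488 , 0.3695]), array([0.0895, 0.0351]), 3.18, np.float64(0.1051), 511)
roof (array([0.4887, 0.3695]), array([0.2871, 0.2038]), 3.08, np.float64(0.0692), 8463)
tray (array([0.4917, 0.1508]), array([0.26  , 0.1253]), 40.57, np.float64(0.0161), 252)
[372. 215.] [ 0.6663 -0.1639  0.0277  0.0454] 255
[454. 249.] [ 0.5716 -0.3826  0.0247  0.0704] 32
[372. 251.] [ 0.5603 -0.1536  0.0267  0.0458] 173
[415. 252.] [ 0.5621 -0.2757  0.0276  0.0457] 272
[416. 290.] [ 0.4612 -0.2736  0.0271  0.0456] 278
[382. 304.] [ 0.4216 -0.1729  0.0236  0.0465] 72
flange (array([0.5326, 0.387 ]), array([0.0003, 0.0032]), 29.35, np.float64(0.1056), 3)
roof (array([0.5684, 0.376 ]), array([0.1341, 0.2119]), 4.77, np.float64(0.0702), 1708)
tray (array([0.5566, 0.1009]), array([0.259 , 0.1797]), 3.21, np.float64(0.0156), 983)
[250. 279.] [ 0.4231 -0.1627  0.0307  0.0454] 292
[298. 299.] [ 0.561  -0.1522  0.0289  0.0459] 313
[379. 302.] [ 0.7335 -0.0675  0.0281  0.0449] 43
[234. 316.] [ 0.4623 -0.2745  0.0292  0.0454] 348
[332. 321.] [ 0.6674 -0.1649  0.0296  0.0451] 362
[267. 335.] [ 0.5635 -0.2749  0.0295  0.0456] 387
[249. 378.] [ 0.6063 -0.3917  0.0078  0.0673] 19
pos [0.6267 0.021  0.2266] w 1.0 F [0.7 0.5 0.1] t 9.15 yaw -176.83 down [-3.e-04  1.e-03 -1.e+00]
shift [0.0765 0.1684 0.0758]
turn [0.003  0.0003 0.001 ]  axes after yaw: shift [0.0766 0.1686 0.0754]
```

View pics/top1.png

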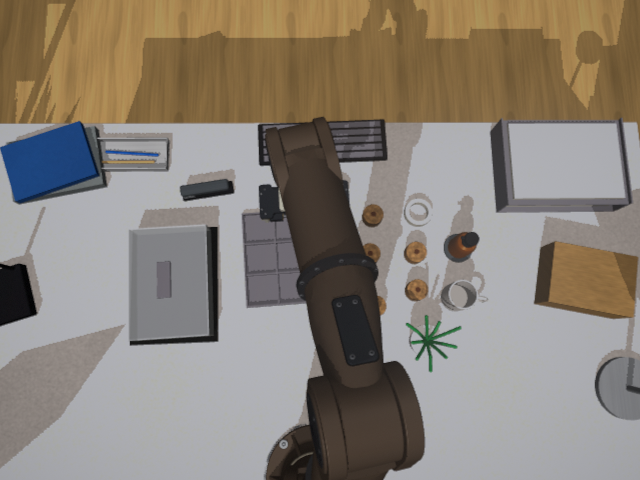

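Cover is flat on the mat (roof z 0.069, flange 0.105). The tray at about (280,258) px is now bare. Next I'll compute which jaw yaw is clear for each plug, since mug, plant and mister stand close.

```bash
cat > clr.py <<'E'
from h import *
def clear(plugs,zt,half,yaws=range(-90,90,15)):
    pts=[]
    for n in("top","scene"):
        P=cloud(n,np.load(f"pics/{n}0.npy")).reshape(-1,3);P=P[~np.isnan(P[:,0])];pts.append(P[(P[:,2]>.012)&(P[:,2]<.3)&(P[:,0]>.25)&(P[:,0]<.9)&(abs(P[:,1])<.5)])
    a=np.linspace(0,2*np.pi,60)
    for x,y,r,h in((.445,-.372,.038,.085),(.578,-.386,.03,.13),(.578,-.386,.04,.01),(.366,-.28,.042,.075)):
        for z in np.arange(.013,h,.01): pts.append(np.c_[x+r*np.cos(a),y+r*np.sin(a),z+0*a])
    P=np.vstack(pts)
    for k,(x,y) in plugs.items():
        Q=P[np.hypot(P[:,0]-x,P[:,1]-y)>.036]
        out=[]
        for w in yaws:   # jaw axis heading
            c,s=np.cos(np.radians(w)),np.sin(np.radians(w));u=(Q[:,0]-x)*c+(Q[:,1]-y)*s;v=-(Q[:,0]-x)*s+(Q[:,1]-y)*c
            b=Q[:,2]>zt+.066-.003
            db=np.hypot(np.maximum(abs(u[b])-.095,0),np.maximum(abs(v[b])-.0375,0)).min()
            f=Q[:,2]>zt
            df=np.hypot(np.maximum(abs(abs(u[f])-half-.0095)-.0095,0),np.maximum(abs(v[f])-.0125,0)).min()
            out.append((w,round(db*1e3),round(df*1e3)))
        print(k,[o for o in out if min(o[1:])>=4])
clear(dict(A=(.6665,-.1642),B=(.5605,-.152),C=(.563,-.2755),D=(.462,-.2738),E=(.4215,-.162)),.014,.037)
E
python3 clr.py
```

```text
A [(-90, 107, 32), (-75, 113, 31), (-60, 129, 33), (-45, 152, 32), (-30, 164, 23), (-15, 170, 20), (0, 154, 21), (15, 131, 21), (30, 114, 30), (45, 107, 30), (60, 111, 31), (75, 112, 31)]
B [(-90, 109, 39), (-75, 106, 38), (-60, 103, 41), (-45, 112, 31), (-30, 123, 23), (-15, 105, 21), (0, 99, 21), (15, 104, 22), (30, 104, 31), (45, 99, 43), (60, 104, 43), (75, 103, 39)]
C [(-30, 21, 19), (-15, 35, 14), (0, 25, 16), (15, 13, 15), (30, 17, 21), (45, 19, 33)]
D []
E [(-90, 8, 33), (-75, 20, 33), (-60, 36, 33), (-45, 41, 34), (-30, 40, 44), (-15, 34, 53), (0, 23, 48), (15, 8, 34)]
```

```bash
cat >> clr.py <<'E'
print("D detail")
import builtins
for zt in(.014,.02,.024):
    clear(dict(D=(.462,-.2738)),zt,.037,[-60,-55,-50,-45,-40,-35,-30]) if 0 else None
P=np.vstack([cloud(n,np.load(f"pics/{n}0.npy")).reshape(-1,3) for n in("top","scene")]);P=P[~np.isnan(P[:,0])]
Q=P[(P[:,2]>.08)&(P[:,2]<.3)&(np.hypot(P[:,0]-.462,P[:,1]+.2738)<.11)]
print(np.round(Q[np.argsort(np.hypot(Q[:,0]-.462,Q[:,1]+.2738))][::max(1,len(Q)//25)],3).tolist())
E
sed -i 's/>=4\]/>=(4 if k!="D" else 0)]/' clr.py; python3 clr.py | tail -3
```

```text
E [(-90, 8, 33), (-75, 20, 33), (-60, 36, 33), (-45, 41, 34), (-30, 40, 44), (-15, 34, 53), (0, 23, 48), (15, 8, 34)]
D detail
[[0.446, -0.343, 0.086], [0.452, -0.346, 0.084], [0.451, -0.347, 0.089], [0.386, -0.272, 0.15], [0.439, -0.348, 0.084], [0.382, -0.27, 0.15], [0.43, -0.349, 0.082], [0.378, -0.272, 0.139], [0.424, -0.351, 0.08], [0.477, -0.361, 0.082], [0.371, -0.275, 0.138], [0.418, -0.355, 0.084], [0.418, -0.357, 0.089], [0.366, -0.275, 0.131], [0.413, -0.358, 0.088], [0.481, -0.371, 0.086], [0.481, -0.373, 0.08], [0.411, -0.361, 0.085], [0.371, -0.226, 0.131], [0.411, -0.364, 0.086], [0.413, -0.366, 0.082], [0.362, -0.308, 0.081], [0.366, -0.228, 0.13], [0.359, -0.244, 0.127], [0.366, -0.224, 0.141], [0.356, -0.25, 0.123], [0.409, -0.37, 0.086]]
```

```bash
cat > c2.py <<'E'
import contextlib,io
with contextlib.redirect_stdout(io.StringIO()): import clr
for zt in(.014,.02): clr.clear(dict(D=(.462,-.2738)),zt,.037,range(-70,-5,5))
E
python3 c2.py; python3 -c "
from h import *
need(.5605,-.152,.2,-177)"
```

```text
D [(-70, 0, 10), (-65, 0, 13), (-60, 0, 17), (-55, 0, 22), (-50, 0, 23), (-45, 0, 18), (-40, 1, 14), (-35, 0, 10), (-30, 0, 5), (-25, 0, 2), (-20, 0, 0), (-15, 0, 0), (-10, 0, 0)]
D [(-70, 0, 10), (-65, 0, 13), (-60, 0, 17), (-55, 0, 22), (-50, 0, 23), (-45, 0, 18), (-40, 1, 14), (-35, 0, 10), (-30, 0, 5), (-25, 0, 2), (-20, 0, 0), (-15, 0, 0), (-10, 0, 0)]
pos [0.6267 0.021  0.2266] w 1.0 F [0.7 0.5 0.1] t 9.15 yaw -176.83 down [-3.e-04  1.e-03 -1.e+00]
shift [0.0265 0.1691 0.0757]
turn [0.003  0.0003 0.001 ]  axes after yaw: shift [0.0266 0.1693 0.0752]
```

```bash
python3 -m handwheel '[[0.8,0,0.034,0.015,-0.13,0,0],[0.8,0,0.034,0.015,-0.13,0,0],[0.8,0,0.034,0.015,-0.13,0,0],[0.8,0,0.034,0.015,-0.13,0,0],[0.8,0,0,0.0,-0.13,0,0],[0.8,0,0,0,-0.13,0,0],[0.8,0,0,0,0,0,0],[0.8,0,0,0,0,0,0]]' 30
python3 - <<'E'
from h import *
im,P=shot("top");z=P[...,2];x,y=P[...,0],P[...,1]
cv2.imwrite("pics/top2.png",im)
m=(x>.38)&(x<.74)&(y>-.05)&(y<.22)&(z>.0115)&(z<.022)
n_,l,st,c=cv2.connectedComponentsWithStats(m.astype(np.uint8));k=1+st[1:,4].argmax()
print("tray",rect(P,l==k),c[k],x[l==k].min(),x[l==k].max(),y[l==k].min(),y[l==k].max())
im,P=shot("scene")
for p in plugs(im,P): print(*p)
need(.5605,-.152,.1,-132)
E
```

```text
clock: 9.95
position: [0.6028, -0.124, 0.2268]
ee_rot: [1.73, 0.765, -1.729]
force: [0.4, 0.7, 0.3]
width: 0.8
tray (array([0.5766, 0.0323]), array([0.1574, 0.0972]), 45.51, np.float64(0.0154), 162) [297.0308642  250.14197531] 0.4867893486516308 0.6323654128116878 0.009941130068591871 0.12251380148158401
[250. 279.] [ 0.4226 -0.1612  0.0289  0.0457] 284
[298. 299.] [ 0.5626 -0.1511  0.0292  0.0453] 323
[379. 302.] [ 0.7333 -0.067   0.0278  0.0452] 47
[234. 316.] [ 0.464  -0.2744  0.0285  0.0454] 349
[332. 322.] [ 0.6669 -0.1637  0.0294  0.0451] 368
[267. 335.] [ 0.5648 -0.2759  0.029   0.0454] 389
[249. 378.] [ 0.6061 -0.3915  0.0087  0.0674] 16
pos [ 0.6028 -0.1245  0.2268] w 0.799 F [ 0.9  0.2 -0. ] t 10.05 yaw -132.31 down [ 2.e-04  0.e+00 -1.e+00]
shift [ 0.1268 -0.0128  0.0488]
turn [-0.0053 -0.0002 -0.0001]  axes after yaw: shift [ 0.1268 -0.013   0.0488]
```

```bash
python3 -m handwheel '[[0.8,0.02,-0.013,0.0488,0,0,0],[0.8,0.04,0,0,0,0,0],[0.8,0.04,0,0,0,0,0],[0.8,0.04,0,0,0,0,0],[0.8,0,0,0,0,0,0],[0.8,0,0,0,0,0,0]]' 30
python3 - <<'E'
from h import *
need(.561,-.1515,.014,-132)
im,P=shot("top");z=P[...,2];x,y=P[...,0],P[...,1]
np.save("pics/top3P.npy",P)
m=(x>.4)&(x<.72)&(y>-.01)&(y<.21)&(z>.0125)&(z<.02)
Q=P[m]
# fit pose of wall grid: maximise number of wall-top points lying within 2.5mm of the known grid lines
from scipy.optimize import differential_evolution
def cost(p):
    c,s=np.cos(p[2]),np.sin(p[2]);u=(Q[:,0]-p[0])*c+(Q[:,1]-p[1])*s;v=-(Q[:,0]-p[0])*s+(Q[:,1]-p[1])*c
    du=abs(u[:,None]-np.array([-.126,-.042,.042,.126])).min(1);dv=abs(v[:,None]-np.array([-.084,0,.084])).min(1)
    return np.minimum(np.minimum(du,dv),.006).mean()
r=differential_evolution(cost,[(.535,.575),(.08,.12),(0,.12)],seed=0);print(len(Q),np.round(r.x,4),np.degrees(r.x[2]),r.fun)
E
```

```text
clock: 10.65
position: [0.5638, -0.1503, 0.0887]
ee_rot: [1.728, 0.766, -1.729]
force: [0.1, 0.5, 0.9]
width: 0.799
pos [ 0.5638 -0.1503  0.0887] w 0.799 F [0.1 0.5 0.9] t 10.65 yaw -132.25 down [-9.e-04  3.e-04 -1.e+00]
shift [ 0.0747 -0.0011  0.0027]
turn [-0.0043  0.0004  0.0008]  axes after yaw: shift [ 0.0747 -0.0012  0.0028]
694 [0.5552 0.0983 0.0634] 3.634865650837629 0.0011749330342265341
```

```bash
python3 -m handwheel '[[0.8,0.03,-0.001,0.0027,0,0,0],[0.8,0.03,0,0,0,0,0],[0.8,0.014,0,0,0,0,0],[0.8,0,0,0,0,0,0],[0,0,0,0,0,0,0],[0,0,0,0,0,0,0],[0,0,0,0,0,0,0],[0,0,0,0,0,0,0],[0,0,0,0,0,0,0],[0,0,0,0,0,0,0]]' 30
python3 -m handwheel '[[0,-0.005,0,0,0,0,0],[0,-0.03,0,0,0,0,0],[0,-0.03,0,0,0,0,0],[0,-0.02,0,0,0,0,0],[0,0,0,0,0,0,0]]'
python3 - <<'E'
from h import *
c,s=np.cos(.06),np.sin(.06)
for i in(-1,0,1):
    for j in(-1,1): print(i,j,np.round([.5552+c*.084*i-s*.042*j,.0983+s*.084*i+c*.042*j],4))
need(.5527,.1402,.1,-132)
E
```

```text
clock: 11.7
position: [0.5622, -0.1523, 0.0157]
ee_rot: [1.73, 0.764, -1.726]
force: [-0.8, 0.2, 7.8]
width: 0.604
clock: 12.2
position: [0.5631, -0.1524, 0.1027]
ee_rot: [1.731, 0.762, -1.723]
force: [-0.2, -0.0, -0.4]
width: 0.607
-1 -1 [0.4739 0.0513]
-1 1 [0.4688 0.1352]
0 -1 [0.5577 0.0564]
0 1 [0.5527 0.1402]
1 -1 [0.6416 0.0614]
1 1 [0.6365 0.1453]
pos [ 0.5631 -0.1524  0.1027] w 0.607 F [-0.2 -0.  -0.4] t 12.2 yaw -132.24 down [ 0.0054 -0.0012 -1.    ]
shift [ 0.0023 -0.2044 -0.2096]
turn [-0.0042 -0.0027 -0.0048]  axes after yaw: shift [ 0.0027 -0.2035 -0.2105]
```

```bash
python3 -m handwheel '[[0,0,-0.015,-0.015,0,0,0],[0,0,-0.025,-0.026,0,0,0],[0,0,-0.03,-0.031,0,0,0],[0,0,-0.03,-0.031,0,0,0],[0,0,-0.03,-0.031,0,0,0],[0,0,-0.03,-0.031,0,0,0],[0,0,-0.025,-0.026,0,0,0],[0,0,-0.019,-0.019,0,0,0],[0,0,0,0,0,0,0],[0,0,0,0,0,0,0]]'
python3 -c "
from h import *
need(.5527,.1402,.021,-132)"
```

```text
clock: 13.2
position: [0.5506, 0.1407, 0.0986]
ee_rot: [1.726, 0.766, -1.728]
force: [0.5, -0.3, -0.6]
width: 0.605
pos [0.5506 0.1407 0.0986] w 0.605 F [ 0.5 -0.3 -0.6] t 13.2 yaw -132.14 down [-1.1e-03 -6.0e-04 -1.0e+00]
shift [ 0.0776  0.0019 -0.0011]
turn [-0.0025  0.0012  0.0004]  axes after yaw: shift [ 0.0776  0.0019 -0.001 ]
```

Lower, release to 0.7, rise, and look ahead to plug A.

```bash
python3 -m handwheel '[[0,0.03,0.002,-0.001,0,0,0],[0,0.03,0,0,0,0,0],[0,0.014,0,0,0,0,0],[0,0.003,0,0,0,0,0],[0,0,0,0,0,0,0],[0.7,0,0,0,0,0,0],[0.7,0,0,0,0,0,0],[0.7,0,0,0,0,0,0],[0.7,-0.02,0,0,0,0,0],[0.7,-0.04,0,0,0,0,0]]'
python3 -m handwheel '[[0.7,-0.04,0.02,0.015,0,0,0],[0.8,0,0.035,0.02,0,0,0],[0.8,0,0.042,0.022,0,0,0],[0.8,0,0.042,0.022,0,0,0],[0.8,0,0.042,0.022,0,0,0],[0.8,0,0.042,0.022,0,0,0],[0.8,0,0.035,0.015,0,0,0],[0.8,0,0.02,0.01,0,0,0],[0.8,0,0,0,0,0,0],[0.8,0,0,0,0,0,0]]'
python3 - <<'E'
from h import *
for n in("top","scene"):
    im,P=shot(n)
    for p in plugs(im,P): print(*p)
need(.6668,-.164,.09,-132)
E
```

```text
clock: 14.2
position: [0.5515, 0.1391, 0.0809]
ee_rot: [1.723, 0.766, -1.733]
force: [1.1, 0.3, -0.5]
width: 0.699
clock: 15.2
position: [0.6596, -0.1564, 0.1223]
ee_rot: [1.729, 0.765, -1.728]
force: [-0.0, -0.9, 0.1]
width: 0.802
[260. 257.] [0.5517 0.1375 0.0278 0.0501] 274
[375. 306.] [ 0.4202 -0.1616  0.0275  0.0458] 285
[358. 230.] [0.5579 0.1387 0.0288 0.0491] 166
[250. 279.] [ 0.4235 -0.1606  0.0296  0.0456] 288
[379. 302.] [ 0.7339 -0.0665  0.0288  0.045 ] 48
[234. 316.] [ 0.4643 -0.2741  0.0286  0.0453] 356
[332. 321.] [ 0.6672 -0.1634  0.0295  0.0453] 367
[267. 335.] [ 0.5625 -0.2764  0.0292  0.0453] 383
[249. 378.] [ 0.6073 -0.3916  0.0071  0.0684] 17
pos [ 0.6596 -0.1546  0.1225] w 0.798 F [ 0.3 -0.4 -0.2] t 15.3 yaw -132.12 down [ 1.e-04  1.e-03 -1.e+00]
shift [0.0325 0.0117 0.0021]
turn [-0.0021 -0.0008  0.0006]  axes after yaw: shift [0.0325 0.0116 0.0021]
```

```bash
python3 -m handwheel '[[0.8,0.02,0.0115,0.002,0,0,0],[0.8,0.04,0,0,0,0,0],[0.8,0.034,0,0,0,0,0],[0.8,0.014,0,0,0,0,0],[0.8,0,0,0,0,0,0],[0,0,0,0,0,0,0],[0,0,0,0,0,0,0],[0,0,0,0,0,0,0],[0,0,0,0,0,0,0],[0,0,0,0,0,0,0]]' 30
python3 -m handwheel '[[0,0,0,0,0,0,0],[0,-0.005,0,0,0,0,0],[0,-0.03,0,0,0,0,0],[0,-0.03,0,0,0,0,0],[0,-0.02,0,0,0,0,0],[0,0,0,0,0,0,0]]'
python3 -c "
from h import *
need(.6365,.1453,.1,-132)"
```

```text
clock: 16.3
position: [0.6682, -0.1658, 0.0163]
ee_rot: [1.73, 0.763, -1.725]
force: [-1.1, 0.8, 8.5]
width: 0.607
clock: 16.9
position: [0.6691, -0.1661, 0.1033]
ee_rot: [1.732, 0.761, -1.722]
force: [0.7, -0.0, -1.2]
width: 0.604
pos [ 0.6691 -0.1661  0.1033] w 0.604 F [ 0.7 -0.  -1.2] t 16.9 yaw -132.25 down [ 0.006  -0.0011 -1.    ]
shift [ 0.0028 -0.2335 -0.2086]
turn [-0.0043 -0.0032 -0.0052]  axes after yaw: shift [ 0.0033 -0.2326 -0.2096]
```

```bash
python3 -m handwheel '[[0,0,-0.015,-0.0135,0,0,0],[0,0,-0.025,-0.0225,0,0,0],[0,0,-0.034,-0.0305,0,0,0],[0,0,-0.034,-0.0305,0,0,0],[0,0,-0.034,-0.0305,0,0,0],[0,0,-0.034,-0.0305,0,0,0],[0,0,-0.034,-0.0305,0,0,0],[0,0,-0.02,-0.018,0,0,0],[0,0,-0.003,-0.0025,0,0,0],[0,0,0,0,0,0,0]]'
python3 -c "
from h import *
need(.6365,.1453,.021,-132)"
```

```text
clock: 17.9
position: [0.6342, 0.1463, 0.0986]
ee_rot: [1.726, 0.767, -1.728]
force: [0.4, -0.9, -0.3]
width: 0.607
pos [0.6342 0.1463 0.0986] w 0.607 F [ 0.4 -0.9 -0.3] t 17.9 yaw -132.12 down [-1.e-03 -3.e-04 -1.e+00]
shift [ 0.0776  0.0025 -0.0009]
turn [-0.002   0.0009  0.0005]  axes after yaw: shift [ 0.0776  0.0024 -0.0008]
```

```bash
python3 -m handwheel '[[0,0.03,0.002,-0.001,0,0,0],[0,0.03,0,0,0,0,0],[0,0.014,0,0,0,0,0],[0,0.003,0,0,0,0,0],[0,0,0,0,0,0,0],[0.7,0,0,0,0,0,0],[0.7,0,0,0,0,0,0],[0.7,0,0,0,0,0,0],[0.7,-0.02,0,0,0,0,0],[0.7,-0.04,0,0,0,0,0]]'
python3 -m handwheel '[[0.7,-0.04,0.002,0.015,0,0,0],[0.8,0,0.005,0.04,0,0,0],[0.8,0,0.006,0.046,0,0,0],[0.8,0,0.006,0.046,0,0,0],[0.8,0,0.006,0.046,0,0,0],[0.8,0,0.006,0.046,0,0,0],[0.8,0,0.006,0.046,0,0,0],[0.8,0,0.005,0.046,0,0,0],[0.8,0,0.003,0.03,0,0,0],[0.8,0,0,0.01,0,0,0]]'
python3 -m handwheel '[[0.8,0,0,0,0,0,0]]'
python3 - <<'E'
from h import *
for n in("top","scene"):
    im,P=shot(n)
    for p in plugs(im,P): print(*p)
need(.422,-.161,.09,-132)
E
```

```text
clock: 18.9
position: [0.6349, 0.1442, 0.0804]
ee_rot: [1.723, 0.766, -1.733]
force: [1.3, -0.7, -0.1]
width: 0.698
clock: 19.9
position: [0.4188, -0.163, 0.1226]
ee_rot: [1.73, 0.761, -1.732]
force: [-0.5, -0.9, -0.4]
width: 0.799
clock: 20.0
position: [0.4204, -0.161, 0.1226]
ee_rot: [1.73, 0.762, -1.729]
force: [-0.2, 0.1, 0.1]
width: 0.797
[339. 197.] [ 0.7307 -0.0708  0.0279  0.0431] 26
[258. 226.] [0.6375 0.1429 0.0285 0.0494] 278
[454. 249.] [ 0.5736 -0.3853  0.0252  0.0698] 31
[415. 252.] [ 0.5617 -0.2765  0.0278  0.0451] 286
[260. 257.] [0.5516 0.1375 0.0279 0.0498] 286
[356. 230.] [0.5551 0.1381 0.0287 0.0492] 214
[384. 239.] [0.6373 0.1432 0.0299 0.0492] 234
[250. 279.] [ 0.4222 -0.1603  0.0297  0.0455] 282
[379. 302.] [ 0.734  -0.0666  0.0284  0.0445] 48
[234. 316.] [ 0.4635 -0.2741  0.0281  0.0455] 347
[267. 335.] [ 0.5641 -0.2761  0.0287  0.0455] 388
[249. 379.] [ 0.6067 -0.3908  0.0072  0.067 ] 17
pos [ 0.4221 -0.159   0.1227] w 0.799 F [ 1.3  0.6 -0.8] t 20.1 yaw -132.17 down [ 1.5e-03  2.0e-04 -1.0e+00]
shift [0.0327 0.0012 0.0016]
turn [-0.003  -0.0012 -0.001 ]  axes after yaw: shift [0.0327 0.0013 0.0016]
```

```bash
python3 -m handwheel '[[0.8,0.02,0.001,0.0015,0,0,0],[0.8,0.04,0,0,0,0,0],[0.8,0.034,0,0,0,0,0],[0.8,0.014,0,0,0,0,0],[0.8,0,0,0,0,0,0],[0,0,0,0,0,0,0],[0,0,0,0,0,0,0],[0,0,0,0,0,0,0],[0,0,0,0,0,0,0],[0,0,0,0,0,0,0]]' 30
python3 -m handwheel '[[0,0,0,0,0,0,0],[0,-0.005,0,0,0,0,0],[0,-0.03,0,0,0,0,0],[0,-0.03,0,0,0,0,0],[0,-0.02,0,0,0,0,0],[0,0,0,0,0,0,0]]'
python3 -m handwheel '[[0,0,-0.01,-0.016,0,0,0],[0,0,-0.018,-0.028,0,0,0],[0,0,-0.022,-0.034,0,0,0],[0,0,-0.022,-0.034,0,0,0],[0,0,-0.022,-0.034,0,0,0],[0,0,-0.022,-0.034,0,0,0],[0,0,-0.022,-0.034,0,0,0],[0,0,-0.015,-0.023,0,0,0],[0,0,-0.009,-0.014,0,0,0],[0,0,0,0,0,0,0]]'
python3 -c "
from h import *
need(.4688,.1352,.021,-132)"
```

```text
clock: 21.1
position: [0.4218, -0.1618, 0.0153]
ee_rot: [1.729, 0.764, -1.726]
force: [0.0, 1.7, 6.8]
width: 0.606
clock: 21.7
position: [0.4222, -0.1624, 0.102]
ee_rot: [1.731, 0.761, -1.724]
force: [0.9, -0.6, -0.6]
width: 0.607
clock: 22.7
position: [0.4691, 0.1357, 0.0987]
ee_rot: [1.726, 0.769, -1.726]
force: [0.1, -0.7, -1.1]
width: 0.602
pos [0.4691 0.1357 0.0987] w 0.602 F [ 0.1 -0.7 -1.1] t 22.7 yaw -132.01 down [-4.0e-04  1.3e-03 -1.0e+00]
shift [0.0777 0.0002 0.0006]
turn [-0.0002 -0.0007  0.0011]  axes after yaw: shift [0.0777 0.0001 0.0006]
```

```bash
python3 -m handwheel '[[0,0.03,0,0.001,0,0,0],[0,0.03,0,0,0,0,0],[0,0.014,0,0,0,0,0],[0,0.003,0,0,0,0,0],[0,0,0,0,0,0,0],[0.7,0,0,0,0,0,0],[0.7,0,0,0,0,0,0],[0.7,0,0,0,0,0,0],[0.7,-0.02,0,0,0,0,0],[0.7,-0.04,0,0,0,0,0]]'
python3 -m handwheel '[[0.7,-0.04,0.01,0.0115,0,0,0],[0.8,0,0.026,0.0295,0,0,0],[0.8,0,0.031,0.0355,0,0,0],[0.8,0,0.031,0.0355,0,0,0],[0.8,0,0.031,0.0355,0,0,0],[0.8,0,0.031,0.0355,0,0,0],[0.8,0,0.031,0.0355,0,0,0],[0.8,0,0.031,0.0355,0,0,0],[0.8,0,0.028,0.0315,0,0,0],[0.8,0,0.02,0.022,0,0,0]]'
python3 -m handwheel '[[0.8,0,0,0,0,0,0],[0.8,0,0,0,0,0,0]]'
python3 - <<'E'
from h import *
for n in("top","scene"):
    im,P=shot(n)
    for p in plugs(im,P): print(*p)
need(.4635,-.2742,.09,-132)
E
```

```text
clock: 23.7
position: [0.4671, 0.1315, 0.0813]
ee_rot: [1.724, 0.766, -1.732]
force: [0.2, 0.0, 0.7]
width: 0.7
clock: 24.7
position: [0.4613, -0.2806, 0.1227]
ee_rot: [1.73, 0.761, -1.73]
force: [0.2, 0.5, 0.1]
width: 0.798
clock: 24.9
position: [0.4618, -0.2772, 0.1224]
ee_rot: [1.729, 0.764, -1.729]
force: [0.4, 0.7, -0.1]
width: 0.799
[338. 197.] [ 0.7315 -0.07    0.0276  0.0429] 28
[258. 226.] [0.6358 0.1438 0.0278 0.0498] 281
[415. 252.] [ 0.5624 -0.2747  0.0272  0.0461] 249
[260. 257.] [0.5518 0.1376 0.0279 0.0496] 287
[263. 289.] [0.4671 0.1301 0.0278 0.0495] 294
[329. 221.] [0.4689 0.1294 0.0304 0.049 ] 201
[356. 230.] [0.5518 0.1376 0.0294 0.049 ] 217
[384. 239.] [0.6371 0.1441 0.0298 0.0495] 229
[379. 302.] [ 0.7335 -0.0671  0.0282  0.045 ] 49
[234. 316.] [ 0.4638 -0.2736  0.0291  0.0451] 352
[267. 335.] [ 0.5643 -0.2746  0.0289  0.0456] 388
[249. 378.] [ 0.6086 -0.3926  0.0073  0.0684] 20
pos [ 0.4622 -0.2755  0.1225] w 0.803 F [0.5 1.4 0.1] t 25.0 yaw -132.14 down [ 3.e-04  5.e-04 -1.e+00]
shift [ 0.0325  0.0001 -0.0018]
turn [-0.0025 -0.0005  0.0001]  axes after yaw: shift [ 0.0325  0.0001 -0.0019]
```

```bash
python3 -m handwheel '[[0.8,0.02,0,-0.003,0,0,0],[0.8,0.035,0,0,0,0,0],[0.8,0.03,0,0,0,0,0],[0.8,0.019,0,0,0,0,0],[0.8,0,0,0,0,0,0],[0,0,0,0,0,0,0],[0,0,0,0,0,0,0],[0,0,0,0,0,0,0],[0,0,0,0,0,0,0],[0,0,0,0,0,0,0]]' 30
python3 -m handwheel '[[0,0,0,0,0,0,0],[0,-0.005,0,0,0,0,0],[0,-0.03,0,0,0,0,0],[0,-0.03,0,0,0,0,0],[0,-0.02,0,0,0,0,0],[0,0,0,0,0,0,0]]'
python3 -m handwheel '[[0,0,-0.013,-0.016,0,0,0],[0,0,-0.023,-0.028,0,0,0],[0,0,-0.028,-0.033,0,0,0],[0,0,-0.028,-0.033,0,0,0],[0,0,-0.028,-0.033,0,0,0],[0,0,-0.028,-0.033,0,0,0],[0,0,-0.028,-0.033,0,0,0],[0,0,-0.02,-0.023,0,0,0],[0,0,-0.014,-0.0145,0,0,0],[0,0,0,0,0,0,0]]'
python3 -c "
from h import *
need(.4739,.0513,.024,-132)"
```

```text
clock: 26.0
position: [0.4649, -0.2748, 0.0196]
ee_rot: [1.729, 0.764, -1.726]
force: [-1.4, 1.1, 8.1]
width: 0.605
clock: 26.6
position: [0.4657, -0.2757, 0.1065]
ee_rot: [1.73, 0.76, -1.724]
force: [0.5, -0.5, -0.5]
width: 0.606
clock: 27.6
position: [0.4736, 0.0524, 0.1029]
ee_rot: [1.725, 0.77, -1.725]
force: [0.2, 0.6, -0.5]
width: 0.601
pos [0.4736 0.0524 0.1029] w 0.601 F [ 0.2  0.6 -0.5] t 27.6 yaw -131.94 down [-3.0e-04  1.4e-03 -1.0e+00]
shift [0.0789 0.001  0.0007]
turn [ 0.001  -0.0008  0.0012]  axes after yaw: shift [0.0789 0.0009 0.0007]
```

```bash
python3 -m handwheel '[[0,0.03,0.001,0,0,0,0],[0,0.03,0,0,0,0,0],[0,0.015,0,0,0,0,0],[0,0.003,0,0,0,0,0],[0,0,0,0,0,0,0],[0.7,0,0,0,0,0,0],[0.7,0,0,0,0,0,0],[0.7,0,0,0,0,0,0],[0.7,-0.02,0,0,0,0,0],[0.7,-0.04,0,0,0,0,0]]'
python3 -m handwheel '[[0.7,-0.04,0.012,0.0075,0,0,0],[0.8,0,0.026,0.017,0,0,0],[0.8,0,0.034,0.022,0,0,0],[0.8,0,0.034,0.022,0,0,0],[0.8,0,0.034,0.022,0,0,0],[0.8,0,0.034,0.022,0,0,0],[0.8,0,0.034,0.022,0,0,0],[0.8,0,0.034,0.022,0,0,0],[0.8,0,0.026,0.017,0,0,0],[0.8,0,0.0165,0.0095,0,0,0]]'
python3 -m handwheel '[[0.8,0,0,0,-0.105,0,0],[0.8,0,0,0,-0.105,0,0],[0.8,0,0,0,0,0,0],[0.8,0,0,0,0,0,0]]'
python3 - <<'E'
from h import *
for n in("top","scene"):
    im,P=shot(n)
    for p in plugs(im,P): print(*p)
need(.563,-.2755,.014,-120)
E
```

```text
clock: 28.6
position: [0.4731, 0.0479, 0.0842]
ee_rot: [1.724, 0.767, -1.733]
force: [2.2, -0.9, 0.4]
width: 0.698
clock: 29.6
position: [0.5623, -0.2822, 0.1253]
ee_rot: [1.729, 0.761, -1.73]
force: [0.3, -0.6, -1.2]
width: 0.803
clock: 30.0
position: [0.5625, -0.2784, 0.1253]
ee_rot: [1.588, 0.91, -1.588]
force: [0.6, -0.8, -0.4]
width: 0.801
[338. 197.] [ 0.7298 -0.0714  0.0285  0.0421] 35
[258. 226.] [0.6365 0.1441 0.0278 0.0499] 265
[258. 262.] [0.5408 0.1424 0.0281 0.0492] 298
[295. 287.] [0.4722 0.0454 0.0279 0.0495] 300
[263. 289.] [0.4672 0.13   0.0279 0.0498] 286
[321. 230.] [0.4755 0.0877 0.0711 0.0494] 438
[353. 227.] [0.5443 0.1449 0.03   0.0489] 215
[384. 239.] [0.6377 0.1449 0.0294 0.0493] 226
[267. 335.] [ 0.5633 -0.276   0.0291  0.0452] 387
[249. 378.] [ 0.6067 -0.3918  0.0076  0.0693] 19
pos [ 0.5626 -0.2783  0.1254] w 0.8 F [ 0.3 -1.3  0. ] t 30.1 yaw -120.32 down [ 2.e-04 -1.e-04 -1.e+00]
shift [ 0.1114 -0.0011 -0.0026]
turn [-0.0056  0.     -0.0002]  axes after yaw: shift [ 0.1114 -0.0011 -0.0026]
```

```bash
python3 -m handwheel '[[0.8,0.02,-0.001,-0.0025,0,0,0],[0.8,0.04,0,0,0,0,0],[0.8,0.037,0,0,0,0,0],[0.8,0.013,0,0,0,0,0],[0.8,0,0,0,0,0,0],[0,0,0,0,0,0,0],[0,0,0,0,0,0,0],[0,0,0,0,0,0,0],[0,0,0,0,0,0,0],[0,0,0,0,0,0,0]]' 30
python3 -m handwheel '[[0,0,0,0,0,0,0],[0,-0.005,0,0,0,0,0],[0,-0.03,0,0,0,0,0],[0,-0.03,0,0,0,0,0],[0,-0.02,0,0,0,0,0],[0,0,0,0,0,0,0]]'
python3 -m handwheel '[[0,0,-0.005,-0.016,0,0,0],[0,0,-0.009,-0.029,0,0,0],[0,0,-0.014,-0.046,0,0,0],[0,0,-0.014,-0.046,0,0,0],[0,0,-0.014,-0.046,0,0,0],[0,0,-0.014,-0.046,0,0,0],[0,0,-0.014,-0.046,0,0,0],[0,0,-0.01,-0.033,0,0,0],[0,0,-0.0065,-0.023,0,0,0],[0,0,0,0,0,0,0]]'
python3 -c "
from h import *
need(.6416,.0614,.021,-120)"
```

```text
clock: 31.1
position: [0.5642, -0.2762, 0.0171]
ee_rot: [1.587, 0.909, -1.584]
force: [-0.5, -0.5, 7.0]
width: 0.603
clock: 31.7
position: [0.5649, -0.2764, 0.104]
ee_rot: [1.588, 0.907, -1.582]
force: [0.1, -0.2, -0.2]
width: 0.604
clock: 32.7
position: [0.6414, 0.0682, 0.099]
ee_rot: [1.582, 0.921, -1.582]
force: [-0.8, 0.4, -0.0]
width: 0.608
pos [0.6414 0.0682 0.099 ] w 0.608 F [-0.8  0.4 -0. ] t 32.7 yaw -119.77 down [-0.0019  0.0035 -1.    ]
shift [0.078  0.0038 0.006 ]
turn [ 0.004  -0.0021  0.0034]  axes after yaw: shift [0.078  0.0036 0.0058]
```

```bash
python3 -m handwheel '[[0,0,0,0,0,0,0],[0,0.03,0.001,0.001,0,0,0],[0,0.03,0,0,0,0,0],[0,0.015,0,0,0,0,0],[0,0.003,0,0,0,0,0],[0,0,0,0,0,0,0],[0.7,0,0,0,0,0,0],[0.7,0,0,0,0,0,0],[0.7,0,0,0,0,0,0],[0.7,-0.02,0,0,0,0,0]]'
python3 -m handwheel '[[0.7,-0.05,0,0,0,0,0],[0.7,-0.05,0,0,0,0,0],[0,-0.05,0,0.01,0,0,0],[0,0,0.011,0.028,0,0,0],[0,0,0.018,0.045,0,0,0],[0,0,0.018,0.045,0,0,0],[0,0,0.018,0.045,0,0,0],[0,0,0.018,0.045,0,0,0],[0,0,0.018,0.045,0,0,0],[0,0,0.018,0.045,0,0,0]]'
python3 -m handwheel '[[0,0,0.018,0.045,0,0,0],[0,0,0.018,0.042,0,0,0],[0,0,0.014,0.024,0,0,0],[0,0,0,0,0,0,0],[0,0,0,0,0,0,0]]'
python3 - <<'E'
from h import *
for n in("top","scene"):
    im,P=shot(n);cv2.imwrite(f"pics/{n}4.png",im)
    for p in plugs(im,P): print(*p)
    z=P[...,2];x,y=P[...,0],P[...,1]
    m=(abs(x-.579)<.03)&(abs(y+.386)<.03)&(z>.127)&(z<.142); print("noz",rect(P,m))
    if n=="top":
        m=(x>.3)&(x<.7)&(y>.2)&(y<.55)&(z>.06)&(z<.08); print("roof",rect(P,m))
need(.579,-.386,.16,-120)
E
```

```text
clock: 33.7
position: [0.6414, 0.059, 0.0406]
ee_rot: [1.583, 0.913, -1.59]
force: [0.4, -0.3, -0.4]
width: 0.7
clock: 34.7
position: [0.5905, -0.2683, 0.1919]
ee_rot: [1.586, 0.911, -1.585]
force: [0.3, 0.6, -0.7]
width: 0.056
clock: 35.2
position: [0.5782, -0.3877, 0.1912]
ee_rot: [1.587, 0.912, -1.586]
force: [0.4, 1.4, 0.1]
width: 0.006
[339. 197.] [ 0.7322 -0.0705  0.0285  0.0428] 30
[290. 224.] [0.6411 0.0579 0.0275 0.0496] 264
[258. 226.] [0.6365 0.1436 0.0278 0.0493] 290
[453. 248.] [ 0.5816 -0.3764  0.0187  0.0695] 22
[258. 262.] [0.5406 0.1434 0.0276 0.0494] 304
[295. 287.] [0.4722 0.0456 0.0279 0.0496] 289
[263. 289.] [0.4671 0.1298 0.028  0.0498] 292
noz (array([ 0.5804, -0.3831]), array([0.016 , 0.0182]), 55.4, np.float64(0.1297), 13)
roof (array([0.4884, 0.3697]), array([0.2865, 0.2037]), 3.12, np.float64(0.0692), 8453)
[321. 230.] [0.4701 0.0888 0.0716 0.0495] 436
[353. 227.] [0.5436 0.1459 0.0299 0.0493] 206
[377. 250.] [0.6441 0.1013 0.0712 0.0492] 503
[249. 378.] [ 0.6066 -0.3925  0.0075  0.0673] 21
noz (array([ 0.5841, -0.396 ]), array([0.0417, 0.0328]), 54.76, np.float64(0.1359), 246)
pos [ 0.5791 -0.3856  0.1916] w 0.005 F [ 1.   0.8 -0.1] t 35.3 yaw -120.09 down [ 6.e-04  9.e-04 -1.e+00]
shift [0.0315 0.0001 0.0004]
turn [-0.0015 -0.0011 -0.0001]  axes after yaw: shift [0.0316 0.0001 0.0004]
```

View pics/scene4.png

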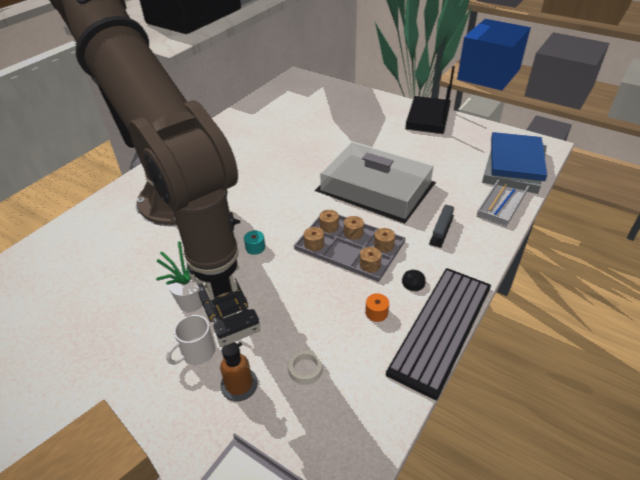

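The five plugs are in the tray at about (350,237), with one well empty, the cover on the mat, and the fingers above the cap at (232,352). Now a stepwise press.

```bash
python3 -m handwheel '[[0,0.02,0,0,0,0,0],[0,0.02,0,0,0,0,0],[0,0.01,0,0,0,0,0],[0,0,0,0,0,0,0],[0,0,0,0,0,0,0]]'
python3 -m handwheel '[[0,0.004,0,0,0,0,0],[0,0.004,0,0,0,0,0],[0,0.004,0,0,0,0,0],[0,0,0,0,0,0,0],[0,0,0,0,0,0,0]]'
```

```text
clock: 35.8
position: [0.579, -0.3869, 0.142]
ee_rot: [1.586, 0.912, -1.585]
force: [0.6, -0.1, 0.7]
width: 0.004
clock: 36.3
position: [0.5791, -0.3877, 0.13]
ee_rot: [1.587, 0.911, -1.585]
force: [1.2, 0.3, 5.1]
width: 0.004
```

```bash
python3 -m handwheel '[[0,0.003,0,0,0,0,0],[0,0.003,0,0,0,0,0],[0,0,0,0,0,0,0],[0,0,0,0,0,0,0]]'
```

```text
clock: 36.7
position: [0.5792, -0.3876, 0.1253]
ee_rot: [1.586, 0.91, -1.584]
force: [-2.1, 1.6, 13.3]
width: 0.0
```

Fully down (13 N, past 8.4 N). Let up, and press again.

```bash
python3 -m handwheel '[[0,-0.008,0,0,0,0,0],[0,-0.01,0,0,0,0,0],[0,0,0,0,0,0,0],[0,0,0,0,0,0,0],[0,0,0,0,0,0,0],[0,0,0,0,0,0,0]]'
python3 -m handwheel '[[0,0.006,0,0,0,0,0],[0,0.005,0,0,0,0,0],[0,0.004,0,0,0,0,0],[0,0.003,0,0,0,0,0],[0,0,0,0,0,0,0],[0,0,0,0,0,0,0],[0,0,0,0,0,0,0]]'
python3 -m handwheel '[[0,-0.008,0,0,0,0,0],[0,-0.01,0,0,0,0,0],[0,0,0,0,0,0,0],[0,0,0,0,0,0,0],[0,0,0,0,0,0,0],[0,0,0,0,0,0,0]]'
python3 -m handwheel '[[0,0.006,0,0,0,0,0],[0,0.005,0,0,0,0,0],[0,0.004,0,0,0,0,0],[0,0.003,0,0,0,0,0],[0,0,0,0,0,0,0],[0,0,0,0,0,0,0],[0,0,0,0,0,0,0]]'
python3 -m handwheel '[[0,-0.008,0,0,0,0,0],[0,-0.02,0,0,0,0,0],[0,-0.04,0,0,0,0,0],[0,-0.04,0,0,0,0,0],[0,0,0,0,0,0,0],[0,0,0,0,0,0,0]]'
python3 - <<'E'
from h import *
im,P=shot("scene");z=P[...,2];x,y=P[...,0],P[...,1]
m=(abs(x-.579)<.025)&(abs(y+.386)<.025)&(z>.11)&(z<.145); print("noz",rect(P,m))
im,P=shot("top")
for p in plugs(im,P): print(*p)
need(.488,.3696,.23,-177)
E
```

```text
clock: 37.3
position: [0.5779, -0.3873, 0.1405]
ee_rot: [1.586, 0.913, -1.587]
force: [-0.3, -0.1, -0.2]
width: 0.004
clock: 38.0
position: [0.5788, -0.3876, 0.1253]
ee_rot: [1.586, 0.91, -1.585]
force: [-4.4, 2.9, 17.3]
width: 0.006
clock: 38.6
position: [0.578, -0.3873, 0.1405]
ee_rot: [1.586, 0.913, -1.587]
force: [-0.3, -0.1, -0.1]
width: -0.0
clock: 39.3
position: [0.5788, -0.3876, 0.1252]
ee_rot: [1.586, 0.91, -1.585]
force: [-6.2, 3.8, 17.6]
width: 0.007
clock: 39.9
position: [0.5787, -0.3876, 0.2317]
ee_rot: [1.586, 0.91, -1.585]
force: [-0.6, 0.5, -1.2]
width: 0.0
noz (array([ 0.5784, -0.3948]), array([0.0351, 0.0385]), 25.47, np.float64(0.1356), 267)
[339. 197.] [ 0.7322 -0.0706  0.0284  0.0428] 27
[290. 224.] [0.6407 0.0573 0.0281 0.049 ] 285
[258. 226.] [0.6363 0.1445 0.028  0.0492] 289
[454. 249.] [ 0.5739 -0.3877  0.0269  0.0706] 27
[258. 262.] [0.5408 0.143  0.0277 0.0498] 288
[295. 287.] [0.4723 0.0454 0.0279 0.0495] 290
[263. 289.] [0.467  0.1298 0.0278 0.0497] 296
pos [ 0.5776 -0.3872  0.2296] w 0.006 F [-0.2 -0.1 -0.3] t 40.0 yaw -120.2 down [-0.0023  0.001  -1.    ]
shift [ 6.000e-04 -4.581e-01 -6.091e-01]
turn [0.9914 0.0015 0.0022]  axes after yaw: shift [-4.000e-04 -7.605e-01  4.980e-02]
```

```bash
python3 - <<'E'
from h import *
from scipy.optimize import differential_evolution
im,P=shot("top");z=P[...,2];x,y=P[...,0],P[...,1]
Q=P[(x>.4)&(x<.72)&(y>-.02)&(y<.21)&(z>.0125)&(z<.02)]
def cost(p):
    c,s=np.cos(p[2]),np.sin(p[2]);u=(Q[:,0]-p[0])*c+(Q[:,1]-p[1])*s;v=-(Q[:,0]-p[0])*s+(Q[:,1]-p[1])*c
    du=abs(u[:,None]-np.array([-.126,-.042,.042,.126])).min(1);dv=abs(v[:,None]-np.array([-.084,0,.084])).min(1)
    return np.minimum(np.minimum(du,dv),.006).mean()
r=differential_evolution(cost,[(.535,.575),(.08,.12),(0,.12)],seed=0);print("tray",len(Q),np.round(r.x,4),np.degrees(r.x[2]),r.fun)
for nm,a,b in(("flange",.09,.125),("roof",.06,.08)):
    print(nm,rect(P,(x>.3)&(x<.7)&(y>.2)&(y<.55)&(z>a)&(z<b)))
E
python3 -m handwheel '[[0,0,0,0,0.142,0,0],[0,0,0,0,0.142,0,0],[0,0,0,0,0.142,0,0],[0,0,0,0,0.142,0,0],[0,0,0,0,0.142,0,0],[0,0,0,0,0.142,0,0],[0,0,0,0,0.14,0,0],[1,0,-0.02,0.001,0,0,0],[1,0,-0.035,0.002,0,0,0],[1,0,-0.04,0.003,0,0,0]]' 60
python3 -m handwheel '[[1,0,-0.04,0.003,0,0,0],[1,0,-0.04,0.003,0,0,0],[1,0,-0.04,0.003,0,0,0],[1,0,-0.04,0.003,0,0,0],[1,0,-0.04,0.003,0,0,0],[1,0,-0.04,0.003,0,0,0],[1,0,-0.04,0.003,0,0,0],[1,0,-0.04,0.003,0,0,0],[1,0,-0.04,0.003,0,0,0],[1,0,-0.04,0.003,0,0,0]]'
python3 -m handwheel '[[1,0,-0.04,0.003,0,0,0],[1,0,-0.04,0.003,0,0,0],[1,0,-0.04,0.003,0,0,0],[1,0,-0.04,0.002,0,0,0],[1,0,-0.03,0.001,0,0,0],[1,0,-0.02,0,0,0,0],[1,0,0,0,0,0,0],[1,0,0,0,0,0,0]]'
python3 -c "
from h import *
need(.4882,.3696,.076,-177)"
```

```text
tray 728 [0.5553 0.0984 0.0645] 3.694645261585975 0.001397809476188869
flange (array([0.4881, 0.3695]), array([0.0891, 0.0345]), 2.15, np.float64(0.1053), 508)
roof (array([0.4888, 0.3697]), array([0.2874, 0.2033]), 3.05, np.float64(0.0693), 8455)
clock: 41.05
position: [0.5664, -0.2928, 0.2293]
ee_rot: [2.194, 0.055, -2.199]
force: [0.3, 1.1, 0.4]
width: 0.215
clock: 42.05
position: [0.5158, 0.1062, 0.2301]
ee_rot: [2.193, 0.056, -2.197]
force: [0.9, 0.1, 0.3]
width: 1.001
clock: 42.85
position: [0.4936, 0.3136, 0.23]
ee_rot: [2.192, 0.056, -2.196]
force: [0.6, -0.5, 0.5]
width: 1.002
pos [0.4936 0.3136 0.23  ] w 1.002 F [ 0.6 -0.5  0.5] t 42.85 yaw -177.0 down [-0.0018 -0.0015 -1.    ]
shift [ 0.1539 -0.0564  0.0021]
turn [-0.      0.0019 -0.0014]  axes after yaw: shift [ 0.154  -0.0562  0.0024]
```

```bash
python3 -m handwheel '[[1,0,-0.028,0.001,0,0,0],[1,0,-0.028,0.001,0,0,0],[1,0.03,0,0,0,0,0],[1,0.04,0,0,0,0,0],[1,0.03,0,0,0,0,0],[1,0,0,0,0,0,0],[1,0,0,0,0,0,0]]' 60
python3 -c "
from h import *
need(.4882,.3696,.0755,-177)"
```

```text
clock: 43.55
position: [0.4896, 0.3687, 0.1315]
ee_rot: [2.195, 0.054, -2.196]
force: [1.0, 1.5, 0.6]
width: 1.0
pos [0.4896 0.3687 0.1315] w 1.0 F [1.  1.5 0.6] t 43.55 yaw -177.12 down [-6.0e-04 -1.1e-03 -1.0e+00]
shift [ 0.056  -0.001   0.0013]
turn [-0.002   0.0006 -0.001 ]  axes after yaw: shift [ 0.056  -0.0009  0.0013]
```

```bash
python3 -m handwheel '[[1,0.03,-0.001,0.001,0,0,0],[1,0.025,0,0,0,0,0],[1,0,0,0,0,0,0],[0,0,0,0,0,0,0],[0,0,0,0,0,0,0],[0,0,0,0,0,0,0],[0,0,0,0,0,0,0],[0,0,0,0,0,0,0],[0,0,0,0,0,0,0],[0,0,0,0,0,0,0]]' 60
python3 -m handwheel '[[0,0,0,0,0,0,0],[0,0,0,0,0,0,0],[0,0,0,0,0,0,0],[0,0,0,0,0,0,0],[0,-0.005,0,0,0,0,0],[0,-0.015,0,0,0,0,0],[0,-0.02,0,0,0,0,0],[0,-0.02,0,0,0,0,0],[0,-0.005,0,0,0,0,0],[0,0,0,0,0,0,0]]'
python3 - <<'E'
from h import *
need(.5553,.0984,.14,-176.6)
im,P=shot("scene");z=P[...,2];x,y=P[...,0],P[...,1]
m=(x>.3)&(x<.7)&(y>.2)&(y<.55)&(z>.11)&(z<.14)
n_,l,st,c=cv2.connectedComponentsWithStats(m.astype(np.uint8));k=1+st[1:,4].argmax();Q=P[l==k];
A=np.c_[Q[:,:2],np.ones(len(Q))];print(rect(P,l==k),"slope",np.linalg.lstsq(A,Q[:,2],rcond=None)[0][:2])
E
```

```text
clock: 44.55
position: [0.488, 0.3709, 0.0763]
ee_rot: [2.195, 0.057, -2.195]
force: [-0.6, 0.0, 0.1]
width: 0.44
clock: 45.55
position: [0.4885, 0.3712, 0.1424]
ee_rot: [2.198, 0.058, -2.194]
force: [-0.5, 0.1, -4.4]
width: 0.36
pos [0.4885 0.3712 0.1424] w 0.36 F [-0.5  0.1 -4.4] t 45.55 yaw -177.05 down [ 0.0016  0.0012 -1.    ]
shift [ 0.0022  0.2759 -0.0526]
turn [-0.0078 -0.0017  0.0011]  axes after yaw: shift [ 0.0024  0.2763 -0.0505]
(array([0.4897, 0.3707]), array([0.2892, 0.2147]), 3.04, np.float64(0.136), 3734) slope [-0.0122221   0.04355659]
```

```bash
python3 -m handwheel '[[0,0,0.014,-0.003,-0.008,0,0],[0,0,0.025,-0.005,0,0,0],[0,0,0.031,-0.006,0,0,0],[0,0,0.035,-0.0065,0,0,0],[0,0,0.035,-0.0065,0,0,0],[0,0,0.035,-0.0065,0,0,0],[0,0,0.035,-0.0065,0,0,0],[0,0,0.031,-0.006,0,0,0],[0,0,0.025,-0.004,0,0,0],[0,0,0.01,-0.001,0,0,0]]'
python3 -m handwheel '[[0,0,0,0,0,0,0],[0,0,0,0,0,0,0],[0,0,0,0,0,0,0]]'
python3 - <<'E'
from h import *
need(.5553,.0984,.0725,-176.6)
for n in("top","scene"):
    im,P=shot(n);z=P[...,2];x,y=P[...,0],P[...,1];cv2.imwrite(f"pics/{n}5.png",im)
    m=(x>.37)&(x<.75)&(y>-.05)&(y<.25)&(z>.125)&(z<.143)
    n_,l,st,c=cv2.connectedComponentsWithStats(m.astype(np.uint8));k=1+st[1:,4].argmax();print(rect(P,l==k))
E
```

```text
clock: 46.6
position: [0.5552, 0.0932, 0.1401]
ee_rot: [2.19, 0.058, -2.194]
force: [0.8, 0.4, -3.2]
width: 0.358
clock: 46.9
position: [0.5548, 0.1001, 0.1411]
ee_rot: [2.19, 0.069, -2.191]
force: [-0.0, 0.2, -4.4]
width: 0.357
pos [0.5548 0.1001 0.1411] w 0.357 F [-0.   0.2 -4.4] t 46.9 yaw -176.44 down [-4.e-04  8.e-04 -1.e+00]
shift [ 0.0686  0.0018 -0.0004]
turn [0.0028 0.0004 0.0009]  axes after yaw: shift [ 0.0686  0.0018 -0.0004]
(array([0.4706, 0.1591]), array([0.1266, 0.0731]), 4.66, np.float64(0.1345), 1209)
(array([0.5558, 0.1006]), array([0.2882, 0.2089]), 3.49, np.float64(0.1352), 4846)
```

View pics/scene5.png

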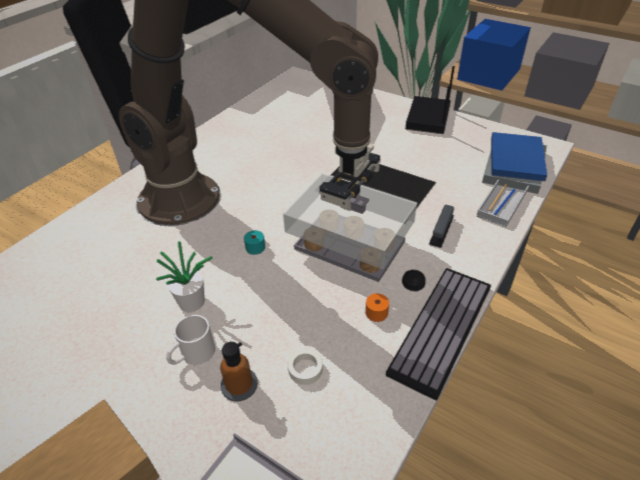

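Cover is held level over the tray at (350,225) with the tray outline inside it; both views agree within 2 mm. Lowering.

```bash
python3 -m handwheel '[[0,0.01,0.001,0,0,0,0],[0,0.015,0,0,0,0,0],[0,0.015,0,0,0,0,0],[0,0.01,0,0,0,0,0],[0,0.01,0,0,0,0,0],[0,0.005,0,0,0,0,0],[0,0,0,0,0,0,0],[0,0,0,0,0,0,0]]'
python3 -m handwheel '[[0,0.003,0,0,0,0,0],[0,0,0,0,0,0,0],[0,0,0,0,0,0,0]]'
```

```text
clock: 47.8
position: [0.5557, 0.0975, 0.0766]
ee_rot: [2.192, 0.066, -2.191]
force: [0.1, 0.3, -4.1]
width: 0.364
clock: 48.1
position: [0.5555, 0.0974, 0.0734]
ee_rot: [2.191, 0.065, -2.191]
force: [0.3, 0.5, -4.2]
width: 0.364
```

```bash
python3 -m handwheel '[[0,0.001,0,0,0,0,0],[0,0.001,0,0,0,0,0],[0,0,0,0,0,0,0],[0,0,0,0,0,0,0]]'
python3 - <<'E'
from h import *
im,P=shot("scene");z=P[...,2];x,y=P[...,0],P[...,1]
m=(x>.37)&(x<.75)&(y>-.05)&(y<.25)&(z>.055)&(z<.085)
n_,l,st,c=cv2.connectedComponentsWithStats(m.astype(np.uint8));k=1+st[1:,4].argmax();print(rect(P,l==k))
E
```

```text
clock: 48.5
position: [0.5556, 0.0974, 0.0731]
ee_rot: [2.192, 0.065, -2.19]
force: [-6.2, -1.9, 16.5]
width: 0.362
(array([0.5561, 0.0979]), array([0.2902, 0.2103]), 3.83, np.float64(0.0673), 4784)
```

Standing on the desk (contact force, roof height same as at the start). Release and retreat.

```bash
python3 -m handwheel '[[0,-0.001,0,0,0,0,0],[1,0,0,0,0,0,0],[1,0,0,0,0,0,0],[1,0,0,0,0,0,0],[1,0,0,0,0,0,0],[1,0,0,0,0,0,0],[1,0,0,0,0,0,0],[1,0,0,0,0,0,0],[1,0,0,0,0,0,0],[1,-0.02,0,0,0,0,0]]'
python3 -m handwheel '[[1,-0.03,0,0,0,0,0],[1,-0.05,0,0,0,0,0],[1,-0.05,0,0,0,0,0],[1,0,0.04,0,0,0,0],[1,0,0.04,0,0,0,0],[1,0,0.04,0,0,0,0],[1,0,0.04,0,0,0,0],[1,0,0.04,0,0,0,0],[1,0,0.04,0,0,0,0],[1,0,0.03,0,0,0,0]]'
python3 -m handwheel '[[1,0,0,0,0,0,0],[1,0,0,0,0,0,0],[1,0,0,0,0,0,0]]'
python3 - <<'E'
from h import *
for n in("top","scene"):
    im,P=shot(n);z=P[...,2];x,y=P[...,0],P[...,1];cv2.imwrite(f"pics/{n}6.png",im)
    m=(x>.37)&(x<.75)&(y>-.05)&(y<.25)&(z>.055)&(z<.085)
    n_,l,st,c=cv2.connectedComponentsWithStats(m.astype(np.uint8));k=1+st[1:,4].argmax();print(rect(P,l==k))
    Q=P[l==k];Q=Q[Q[:,2]>.062];A=np.c_[Q[:,:2],np.ones(len(Q))];print("slope",np.linalg.lstsq(A,Q[:,2],rcond=None)[0][:2])
    m=(abs(x-.579)<.025)&(abs(y+.386)<.025)&(z>.11)&(z<.145); print("noz",rect(P,m))
need(.5,-.1,.2)
E
```

```text
clock: 49.55
position: [0.5537, 0.0968, 0.0904]
ee_rot: [2.186, 0.064, -2.195]
force: [0.4, -0.9, -0.1]
width: 0.997
clock: 50.55
position: [0.5711, -0.1753, 0.2223]
ee_rot: [2.192, 0.062, -2.192]
force: [-0.7, -0.1, -0.6]
width: 0.999
clock: 50.85
position: [0.5716, -0.1707, 0.2223]
ee_rot: [2.191, 0.068, -2.191]
force: [-0.5, 0.7, 0.2]
width: 1.001
(array([0.5558, 0.0964]), array([0.2877, 0.2022]), 3.49, np.float64(0.0662), 8023)
slope [-0.00080824 -0.00038819]
noz (array([ 0.5758, -0.3957]), array([0.0345, 0.0377]), 24.51, np.float64(0.1342), 175)
(array([0.5668, 0.0988]), array([0.2682, 0.2113]), 3.26, np.float64(0.0674), 4825)
slope [-0.00255762  0.00022092]
noz (array([ 0.5787, -0.3956]), array([0.0362, 0.0396]), 28.09, np.float64(0.1356), 266)
pos [ 0.5717 -0.1706  0.2224] w 1.0 F [ 0.4  0.4 -0. ] t 50.95 yaw -176.45 down [ 1.e-04  5.e-04 -1.e+00]
shift [ 0.0224 -0.0749  0.0672]
```

View pics/scene6.png

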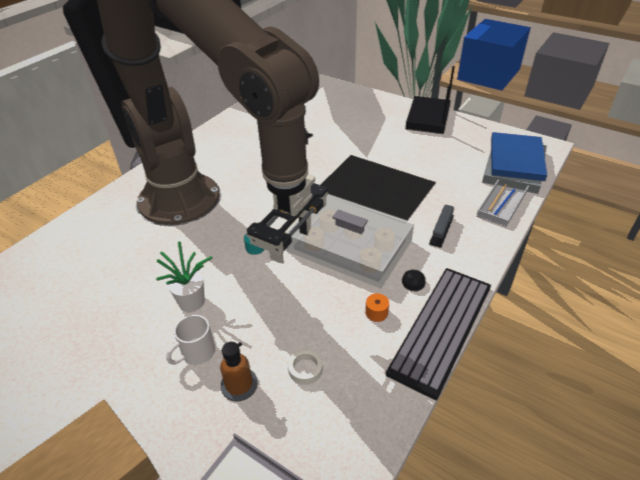

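View pics/top6.png

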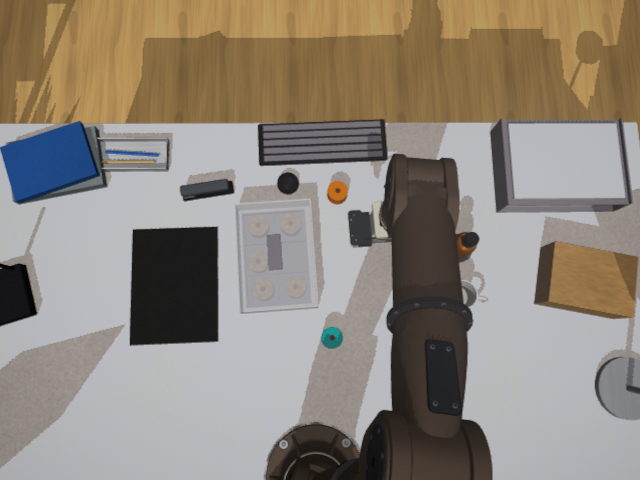

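The cover is flat over the tray at (277,256), with five plugs visible through it, each in its own well. The bystanders stand as before, the cap is up and the arm is free.

```bash
python3 -c "
from cell import *
print(sign_off())"
```

```text
the job is handed in; nothing more can be done
None
```

The seed tray job is done and handed in at about 51 s. I moved the cover to the mat and put all five brown plugs in separate wells. I pressed the mister cap fully down three times and let it up each time, then set the cover back over the tray. No verdict was reported.

**Last checks**
- **Cover:** its centre is about 2 mm from the tray's in the top view. The roof is at 0.066 m, as at the start, and the tilt is under 0.003 rad.
- **Plugs:** all five were last measured before the cover went back on. The worst was about 12 mm from its well's centre, against the 26 mm allowed. It had shifted after I placed it, probably from the announced knock, and I left it there. In the last picture all five show through the cover, each in its own well.
- **Mister:** each press bottomed out at 13–18 N, and the cap was back up at 0.135 m at the end.
- **Bystanders:** the mug, tape, stapler, plant and mouse look unmoved in the last pictures. I checked these by eye only.
- **Arm:** it was clear of everything at hand-in.

**What disagreed**
- **Handle grip:** the jaws closed on the handle's 34 mm flange, not on the web as described. The grip held on both carries.
- **Scene view:** at the end this camera put the cover about 11 mm off along x. The arm hid part of the cover there, so I trusted the top view.

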